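# Clean and restart the cup warmer

## Task

Sugar has been spilled on the cup warmer: switch its isolator off, and while it is off push every sugar lump into the crumb tray with the wooden scraper, never with your fingers. After that, still with the power off, stand the scraper back in the middle of the trivet, turn the thermostat dial to 4 and stand every espresso cup there is upright on the warming plate. Last of all switch the isolator on again, and leave the other things on the dresser where they are.

Things in the scene. Friction and masses are not known exactly. Their poses are not given: they have to be found in the camera images.
- warmer: warming plate appliance fixed to the dresser, 180 mm (x) x 370 mm (y); origin on the dresser under the plate, x away from the robot, y left, z up: crumb tray at its -y end, plate in the middle, white control box with the dial at its +y end (y 110 to 195 mm, top at z 36 mm)
- plate (a point): point on top of the flat steel plate (warming plate x 0, y 0, z 30 mm; same axes). Inside its rims the plate spans x -85 to 85 mm, y -100 to 105 mm; the rims, 10 mm high, stand at x = -85, x = 85 and y = 105; at y = -100 there is no rim and it drops into the crumb tray
- tray (a point): centre of the crumb tray's floor (warming plate x 0, y -136, z 6 mm; same axes). Inside, the tray is 172 mm (x) by 72 mm (y); its walls reach z 34 mm over the dresser
- dial (a joint): thermostat dial on the control box; angle in rad, growing clockwise seen from above; the scale has seven tick marks numbered 0 to 6 clockwise, 0.4 rad apart, so number n is at 0.4 n; mark 0 is the long tick, on the side away from the robot, where the white pointer stands at 0. Range 0 to 2.4
- dial_grip (a point): on the dial's axis (warming plate x 0, y 151.5 mm), at z 62 mm over the dresser, where to grip; the dial's grip bar is 14 mm thick, 52 mm long, from z 44 to 70 mm, and at angle 0 runs along the warming plate's x; the pointer is on its x end. This point's x axis turns with the bar
- isolator: isolator (knife switch): grey box fixed to the dresser, 90 mm (x) x 70 mm (y) x 45 mm high, origin at the centre of its underside; on the left or right of the warming plate
- isolator_hinge (a point): centre of the lever's hinge, 55 mm above the isolator's underside; the hinge axis is the isolator's y
- isolator_tip (a point): middle of the black cross bar (20 mm thick, 50 mm long along the isolator's y) at the lever's end, 68 mm from the hinge
- isolator_lever (a joint): isolator lever angle in rad: 0 = off, leaning 0.6 rad from upright towards the isolator's -x (towards the robot); 1.2 = on, leaning 0.6 rad towards +x (away from the robot). Its weight carries it to the stop on either side once past upright (0.6)
- trivet: round dark silicone trivet fixed to the dresser, 150 mm across, 6 mm thick, origin at the centre of its underside; on the other side of the warming plate than the isolator
- scraper: wooden scraper standing on the trivet: block 110 mm (x) x 30 mm (y) x 24 mm high, with an upright handle on its middle, 40 mm (x) x 24 mm (y), from z 24 to 84 mm; origin at the centre of its underside. Grip the handle about 62 mm above the underside
- lump0: spilled sugar lump, pale brown block 18 x 16 x 12 mm high, origin at the centre of its underside; 3 to 5 of the five are present, lying on the warming plate
- lump1: spilled sugar lump, pale brown block 18 x 16 x 12 mm high, origin at the centre of its underside; 3 to 5 of the five are present, lying on the warming plate
- lump2: spilled sugar lump, pale brown block 18 x 16 x 12 mm high, origin at the centre of its underside; 3 to 5 of the five are present, lying on the warming plate
- lump3: spilled sugar lump, pale brown block 18 x 16 x 12 mm high, origin at the centre of its underside; 3 to 5 of the five are present, lying on the warming plate
- lump4: spilled sugar lump, pale brown block 18 x 16 x 12 mm high, origin at the centre of its underside; 3 to 5 of the five are present, lying on the warming plate
- cup0: white handleless espresso cup, open at the top, 66 mm high, 62 mm across at the rim and narrowing to the foot, origin at the centre of its underside, z up; stands on the dresser to the left or right of the warming plate; one or two of the two are present
- cup1: white handleless espresso cup, open at the top, 66 mm high, 62 mm across at the rim and narrowing to the foot, origin at the centre of its underside, z up; stands on the dresser to the left or right of the warming plate; one or two of the two are present
- canister: stainless canister with clamp latch, 104 mm across, 138 mm high, at the back; a bystander, origin at the centre of its underside
- jam_jar: glass jar 68 mm across, 100 mm high, at the left; a bystander, origin at the centre of its underside
- timer: grey kitchen timer 64 mm across, 50 mm high, near the robot; a bystander, origin at the centre of its underside
- pepper_mill: dark wooden pepper mill 50 mm across, 100 mm high, near the robot; a bystander, origin at the centre of its underside
- spoon: spoon 150 mm long lying at the right; a bystander, origin at its middle
There are look-alikes about, which are no part of the job. Leave any yellow look-alike of the cup1 alone.

How it is judged:
By the outcome, as a careful person would: the job done as asked, in the order asked, and still so for the second after the job is handed in, with the robot touching nothing.
Of lump0, lump1, lump2, lump3, lump4 only 3 to 5 are there at a start; the rules pass over those that are not, and their reading is None.
Of cup0, cup1 only 1 to 2 are there at a start; the rules pass over those that are not, and their reading is None.
At some moment in a run one of cup0, cup1 may be knocked a few centimetres aside while the robot is not near it.
Once in a run the grip may slacken for a moment while it holds something.
It also fails if it takes over 200 s, if anything falls off the work surface, if the arm or the gripper's body presses on something with over 40 N, if the wrist force passes 120 N, or if a joint passes its speed limit or range.

## Robot

A 7-joint arm with a two-finger parallel gripper is mounted at the origin on the work surface. World frame = base frame: x ahead of the robot, y to its left, z up, the work surface at z = 0. Lengths are in m, angles in rad, forces in N, time in s.
With the tool pointing down it reaches from about 0.425 to 0.875 m from the base axis. Payload 8.4 kg.
Tool frame: the origin (TCP) lies between the finger pads; the fingertips stand tcp_to_tips ahead of it and the grasp point (between the pads) lies 2 mm behind it (tcp_to_tips is the distance from the TCP to the fingertips, in m); x points along the fingers, z is the direction in which the jaws open and shut, and the axes are right-handed (so a half turn about x gives the same grasp; the last joint's range is limited). The gripper opens to 85 mm and grips with 20 to 120 N. Pads are 22 mm wide; open, the fingers measure 114 mm over their backs; the gripper's body (76 mm by 85 mm) begins 54 mm behind the grasp point. The pads swing forward as they close: fully open they stand 13 mm farther back than shut.
Start: joints at [1.044, 0.333, 0.04, 1.465, -0.013, 1.343, -0.059], TCP at [0.27, -0.591, 0.248] pointing down, gripper open.
Joint ranges: [-2.58, 2.58], [-0.38, 2.09], [-1.3, 1.39], [0.25, 2.4], [-1.5, 4.64], [0.08, 2.09], [-2.65, 2.65]. Speed limits (rad/s): [2.22, 2.22, 2.79, 2.79, 3.14, 3.14, 3.14].

## Interface

Orientations are given as a unit quaternion [w, x, y, z].
In Python, from station import * gives the robot as it stands.
- The arm moves only by the tool step_arm, never from a script. Its argument "rows" is a list of rows, each an object of numbers: "tx", "ty", "tz": the shift along the tool's x, y, z in m; "wx", "wy", "wz": the turn, a rotation vector about the tool's x, y, z in rad. A call has exactly 5 rows; each row shifts and turns the pose as measured when the row begins, along the tool's axes as they then stand; what a row does not reach is not made up. A row lasts 1/8 s, in which the tool goes at most 62.5 mm and 10.7 degrees, less where a joint would pass 70% of its speed; a pose out of reach is approached as far as the arm can. A call is refused whole if a number of a shift passes 0.0625 or a number of a turn 0.188, either way. A call with a gripper value outside its range is refused whole. "gripper" is the gripper's target within -1 to 1 (fully open at 1, half-way at 0, shut at -1), set as the call begins (left out, the last holds). The fingers move at their own pace and stop on an object; "squeeze" is the grip in N (left out, the last holds). Time passes only in rows, so rows that do not move let the fingers close, or fill a call up. It gives the time, the measured TCP pose, the force and the opening at its end, in the units of the state.
- observe(): the state, without advancing time (a new reading comes with each control period).
- get_image(name): name is "scene" or "top" or "wrist"; returns (picture, depth): 384x512x3 uint8, red, green, blue; 384x512 float32, m along the optical axis (not along the pixel's ray), 0 where there is no reading.
- camera_params(name): a dict with "vfov" (degrees; the focal length in pixels is half the picture's height over the tangent of half this angle, whatever the lens; pixels are square), "cx", "cy" (the principal point, pixels), "position" and "rotation" of the camera in the world. Camera axes: x right, y down, z forward; pixel columns grow to the right and rows downward; lengths in m; the calibration is good to about 2 mm. A picture is of the moment at which its call begins: read the wrist's pose just before it. camera_params takes no time and is no camera call; for the wrist camera it gives the pose at the moment of the call.
- finish_job(): hands the job in, once; it reports no verdict.
The state is a dict: "t": time; "joints": joint angles; "joint_velocities": joint speeds; "tau": joint torques, N m; "position": TCP position; "ee_rot": TCP orientation; "ft_force": force on the tool from outside, world axes, zero at the start; "torque": the same for the moment, N m; "grip_width": finger opening in m.
Only numpy, scipy, OpenCV 4.12 (cv2) and the standard library are available. Lean on these libraries where they do the work, as an engineer would, in place of code of your own. Each camera call takes 0.05 s, during which the arm holds its last target.

## Working session

There is one attempt and no reset: what is moved stays moved. The work goes in short steps, Python scripts to look and compute and a tool call to move; the robot and the scene stay as the last step left them, time stands still between calls to the robot, and variables do not carry over. Pictures are saved under pics/ and viewed, and the job is handed in when it is done.

Besides the shell and the picture viewer there is one more tool, called after "Call:" as a command line: name --argument value ..., lists and objects as JSON in quotes. step_arm: Moves the arm, as the interface text tells. Its arguments: {"type":"object","properties":{"rows":{"type":"array","items":{"type":"object","properties":{"tx":{"type":"number"},"ty":{"type":"number"},"tz":{"type":"number"},"wx":{"type":"number"},"wy":{"type":"number"},"wz":{"type":"number"}}}},"gripper":{"type":"number"},"squeeze":{"type":"number"}},"required":["rows"]}

```bash
ls; mkdir -p pics; python3 - <<'E'
from station import *
import cv2
s=observe();print(s)
for n in("scene","top","wrist"):
    c=camera_params(n);print(n,c)
    p,d=get_image(n);cv2.imwrite(f"pics/{n}0.png",p[:,:,::-1])
    import numpy as np;np.save(f"pics/{n}0.npy",d)
E
```

```text
pics
{'t': 0.0, 'joints': array([ 1.04381838,  0.33389518,  0.03986452,  1.46625648, -0.01342101,
        1.34331267, -0.05850475]), 'joint_velocities': array([-0.00058182, -0.00123705,  0.000872  ,  0.00126536,  0.00102427,
        0.00173198,  0.00099109]), 'tau': array([ 4.47711773e-04, -6.58557487e+01,  1.36560649e+00, -4.05565917e+01,
        1.65595952e-02,  1.26437831e-02, -6.34161779e-05]), 'position': array([ 0.26946271, -0.59104555,  0.24743851]), 'ee_rot': array([ 0.59424063,  0.382762  ,  0.59522686, -0.38219929]), 'ft_force': array([-0.54148487,  0.5814798 ,  0.11553991]), 'torque': array([ 0.00174463,  0.00761286, -0.00233718]), 'grip_width': 0.08561613632483256}
scene {'vfov': 48.13577515708449, 'cx': 255.97543938831038, 'cy': 192.79783123264346, 'position': array([1.40299446, 0.12426141, 0.98960546]), 'rotation': array([-0.2468017 ,  0.6095833 ,  0.69877599, -0.28144136])}
top {'vfov': 44.69844483325997, 'cx': 252.26479229804835, 'cy': 192.36618759593313, 'position': array([0.37884519, 0.00864052, 1.58432847]), 'rotation': array([-0.0408949 ,  0.71229127, -0.69959223,  0.03923609])}
wrist {'vfov': 59.49197371952739, 'cx': 251.06332242228723, 'cy': 189.2594686142761, 'position': array([ 0.33562326, -0.56085286,  0.37279482]), 'rotation': array([ 0.11980591,  0.83274957, -0.53497998, -0.07727302])}
```

View pics/scene0.png

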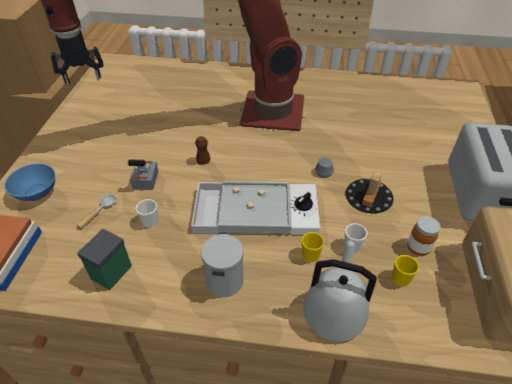

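View pics/top0.png

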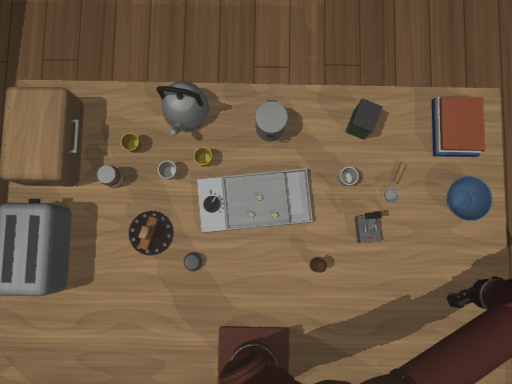

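View pics/wrist0.png

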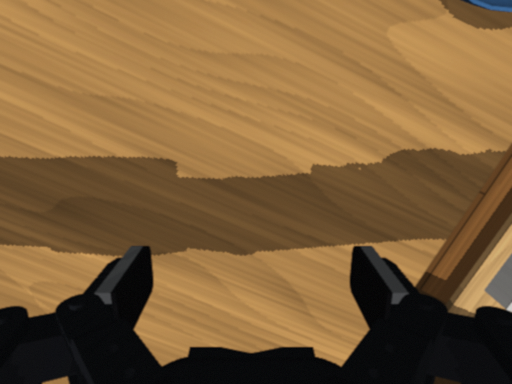

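```bash
cat > h.py <<'E'
import numpy as np, cv2
from scipy.spatial.transform import Rotation as R
def Rq(q): return R.from_quat([q[1],q[2],q[3],q[0]])
def cloud(p,d,c):
    f=p.shape[0]/2/np.tan(np.radians(c['vfov']/2))
    v,u=np.mgrid[:p.shape[0],:p.shape[1]]
    P=np.stack([(u-c['cx'])*d/f,(v-c['cy'])*d/f,d],-1)
    W=P.reshape(-1,3)@Rq(c['rotation']).as_matrix().T+c['position']
    W=W.reshape(P.shape); W[d<=0]=np.nan
    return W
def proj(X,c,h=384):
    f=h/2/np.tan(np.radians(c['vfov']/2))
    q=(np.atleast_2d(X)-c['position'])@Rq(c['rotation']).as_matrix()
    return np.stack([f*q[:,0]/q[:,2]+c['cx'],f*q[:,1]/q[:,2]+c['cy']],-1)
def ray(u,v,c,h=384):
    f=h/2/np.tan(np.radians(c['vfov']/2))
    return Rq(c['rotation']).as_matrix()@np.array([(u-c['cx'])/f,(v-c['cy'])/f,1])
def atz(u,v,z,c):
    r=ray(u,v,c);return c['position']+r*(z-c['position'][2])/r[2]
def tri(o1,r1,o2,r2):
    A=np.stack([r1,-r2],1);s=np.linalg.lstsq(A,o2-o1,rcond=None)[0]
    a=o1+s[0]*r1;b=o2+s[1]*r2
    return (a+b)/2,np.linalg.norm(a-b)
E
python3 - <<'E'
from h import *
from station import *
c=camera_params("top");d=np.load("pics/top0.npy");p=cv2.imread("pics/top0.png")
W=cloud(p,d,c)
for n,(u,v) in dict(lcup=(167,170),rcup=(349,176),iso=(370,228),bar=(373,216),scr=(144,233),triv=(135,220),dial=(212,204),tray=(300,196),plate=(240,185),tab=(200,330),l1=(260,198),l2=(252,214),l3=(275,214),mill=(318,264),timer=(192,262),canister=(271,120),jam=(108,175),spoon=(391,194),kettle=(185,92)).items():
    print(n,W[v,u].round(4))
z=cv2.resize(p[130:290,90:250],None,fx=5,fy=5,interpolation=cv2.INTER_CUBIC)[:600]
cv2.imwrite("pics/zl.png",cv2.resize(p[140:280,90:270],None,fx=4.2,fy=4.2,interpolation=cv2.INTER_CUBIC))
cv2.imwrite("pics/zr.png",cv2.resize(p[140:280,230:410],None,fx=4.2,fy=4.2,interpolation=cv2.INTER_CUBIC))
E
```

```text
lcup [0.63   0.3067 0.0077]
rcup [ 0.6211 -0.3158  0.0032]
iso [ 0.4427 -0.373   0.0543]
bar [ 0.4781 -0.3679  0.1141]
scr [0.4124 0.357  0.0883]
triv [ 0.4579  0.4111 -0.0039]
dial [0.5113 0.1446 0.0639]
tray [ 0.5494 -0.1488  0.0026]
plate [0.5804 0.0556 0.0264]
tab [ 0.0981  0.1787 -0.0025]
l1 [ 0.536  -0.0121  0.043 ]
l2 [0.4826 0.0134 0.0392]
l3 [ 0.4841 -0.0628  0.0381]
mill [ 0.325  -0.1969  0.1013]
timer [0.3222 0.2053 0.0526]
canister [ 0.7767 -0.0419  0.134 ]
jam [0.5957 0.4784 0.0996]
spoon [ 5.621e-01 -4.593e-01  2.000e-04]
kettle [0.8353 0.2216 0.2193]
```

View pics/zl.png

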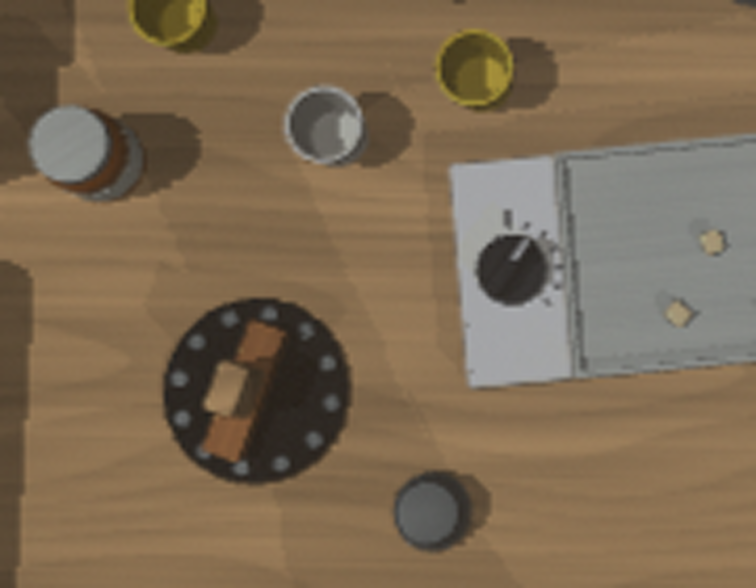

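View pics/zr.png

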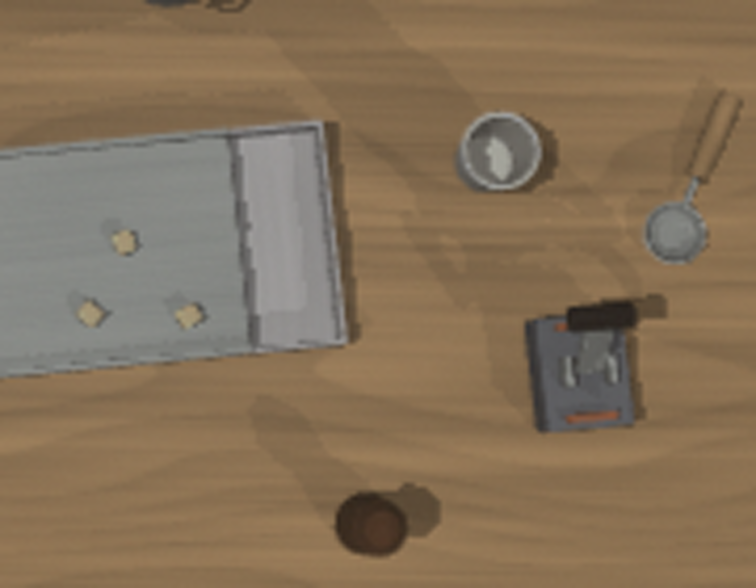

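```bash
cat >> h.py <<'E'
def down(yaw):
    # tool x down; tool z (jaw) horizontal at angle yaw from world x
    z=np.array([np.cos(yaw),np.sin(yaw),0]);x=np.array([0,0,-1.]);y=np.cross(z,x)
    return R.from_matrix(np.stack([x,y,z],1))
def plan(s,pos,yaw=None,maxd=.06,maxw=.17):
    """print rows to reach pos; yaw = jaw-axis angle (mod pi chosen nearest)"""
    Rc=Rq(s['ee_rot']);p=np.array(s['position'])
    zc=Rc.as_matrix()[:,2];yc=np.arctan2(zc[1],zc[0])
    if yaw is None: yaw=yc
    dy=(yaw-yc+np.pi/2)%np.pi-np.pi/2
    Rt=down(yc+dy)
    n=int(max(np.ceil(np.linalg.norm(pos-p)/maxd),np.ceil((Rc.inv()*Rt).magnitude()/maxw),1))
    print("n rows",n,"dist",np.linalg.norm(pos-p).round(4),"dyaw",round(dy,3),"yaw now",round(yc,3))
    rows=[]
    rv=(Rc.inv()*Rt).as_rotvec()
    for i in range(n):
        Ri=Rc*R.from_rotvec(rv*i/n)
        t=Ri.inv().apply((np.array(pos)-p)/n)
        w=rv/n
        rows.append(dict(tx=t[0],ty=t[1],tz=t[2],wx=w[0],wy=w[1],wz=w[2]))
    import json
    print(json.dumps([{k:round(float(v),4) for k,v in r.items() if abs(v)>2e-4} for r in rows]))
E
python3 - <<'E'
from h import *
from station import *
c=camera_params("top")
def zz(X,Y,ox,z): return atz((X+.5)/4.2-.5+ox,(Y+.5)/4.2-.5+140,z,c)
A=zz(452,165,90,.036);B=zz(470,386,90,.036);C=zz(322,122,230,.034);D=zz(346,344,230,.034)
print(A,B,C,D)
print("cen",(A+B+C+D)/4, "len",np.linalg.norm(A-B),np.linalg.norm(A-C))
print("yaw x",np.arctan2(*(A-B)[1::-1]),np.arctan2(*(C-D)[1::-1]),"yaw y",np.arctan2(*(A-C)[1::-1])-np.pi/2,np.arctan2(*(B-D)[1::-1])-np.pi/2)
print("cupL",zz(325,125,90,.066),"cupR",zz(500,151,230,.066))
print("triv",zz(257,391,90,.006),"iso box", zz(582,373,230,.045),"bar",zz(602,316,230,.115))
s=observe();print(Rq(s['ee_rot']).as_matrix())
M=Rq(s['ee_rot']).as_matrix(); cw=camera_params("wrist");print("cam in tool",M.T@(cw['position']-s['position']),(M.T@Rq(cw['rotation']).as_matrix()).round(3))
E
```

```text
[0.59717426 0.19891871 0.036     ] [0.42184807 0.17923628 0.036     ] [ 0.63872985 -0.16615728  0.034     ] [ 0.4615658  -0.18598937  0.034     ]
cen [0.52982949 0.00650208 0.035     ] len 0.17642752049993368 0.3674388998285881
yaw x 0.11179367621821332 0.11147782763261029 yaw y 0.11333942734060942 0.10832278574046184
cupL [0.62280631 0.29575435 0.066     ] cupR [ 0.61288755 -0.30183293  0.066     ]
triv [0.41560375 0.35329303 0.006     ] iso box [ 0.44161534 -0.36935559  0.045     ] bar [ 0.48167365 -0.36757784  0.115     ]
[[-5.75515004e-04  9.09875401e-01  4.14881216e-01]
 [ 1.07036139e-03  4.14881608e-01 -9.09874775e-01]
 [-9.99999262e-01 -7.95737486e-05 -1.21266609e-03]]
cam in tool [-0.12527764  0.07269902 -0.00025681] [[-0.001 -0.282  0.959]
 [ 0.001 -0.959 -0.282]
 [ 1.     0.001  0.001]]
```

```bash
python3 - <<'E'
from h import *
from station import *
plan(observe(),[0.50,-0.37,0.28],-np.pi/2+.1)
E
```

```text
n rows 6 dist 0.321 dyaw -0.328 yaw now -1.143
[{"tx": -0.0054, "ty": 0.0502, "tz": -0.0176, "wx": 0.0546}, {"tx": -0.0054, "ty": 0.0492, "tz": -0.0203, "wx": 0.0546}, {"tx": -0.0054, "ty": 0.048, "tz": -0.023, "wx": 0.0546}, {"tx": -0.0054, "ty": 0.0467, "tz": -0.0256, "wx": 0.0546}, {"tx": -0.0054, "ty": 0.0452, "tz": -0.0281, "wx": 0.0546}, {"tx": -0.0054, "ty": 0.0436, "tz": -0.0305, "wx": 0.0546}]
```

Call:
step_arm --rows '[{"tx":-0.006,"ty":0.05,"tz":-0.018,"wx":0.055},{"tx":-0.006,"ty":0.05,"tz":-0.02,"wx":0.055},{"tx":-0.006,"ty":0.048,"tz":-0.023,"wx":0.055},{"tx":-0.006,"ty":0.047,"tz":-0.026,"wx":0.055},{"tx":-0.006,"ty":0.045,"tz":-0.028,"wx":0.055}]' --gripper -1

```text
invalid input
```

```bash
python3 - <<'E'
from h import *
from station import *
s=observe();print(s['t'],s['position'],s['grip_width'],s['ft_force'])
plan(s,[0.50,-0.37,0.28],-np.pi/2+.1)
c=camera_params("wrist");p,d=get_image("wrist");cv2.imwrite("pics/w1.png",p[:,:,::-1]);np.save("pics/w1.npy",d)
import pickle;pickle.dump(c,open("pics/w1.pkl","wb"))
E
```

```text
0.15 [ 0.26952336 -0.59114237  0.24764134] 0.0853574256189519 [ 0.29599072 -0.02868331  0.11606275]
n rows 6 dist 0.321 dyaw -0.328 yaw now -1.143
[{"tx": -0.0054, "ty": 0.0502, "tz": -0.0176, "wx": 0.0546}, {"tx": -0.0054, "ty": 0.0492, "tz": -0.0203, "wx": 0.0546}, {"tx": -0.0054, "ty": 0.048, "tz": -0.023, "wx": 0.0546}, {"tx": -0.0054, "ty": 0.0467, "tz": -0.0256, "wx": 0.0546}, {"tx": -0.0054, "ty": 0.0452, "tz": -0.0281, "wx": 0.0546}, {"tx": -0.0054, "ty": 0.0436, "tz": -0.0305, "wx": 0.0546}]
```

View pics/w1.png

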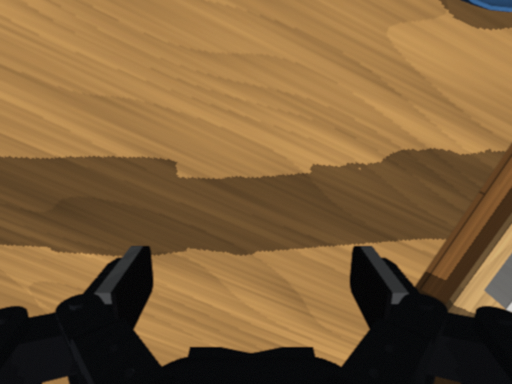

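Call:
step_arm --rows '[{"tx":-0.006,"ty":0.05,"tz":-0.018,"wx":0.055,"wy":0,"wz":0},{"tx":-0.006,"ty":0.05,"tz":-0.02,"wx":0.055,"wy":0,"wz":0},{"tx":-0.006,"ty":0.048,"tz":-0.023,"wx":0.055,"wy":0,"wz":0},{"tx":-0.006,"ty":0.047,"tz":-0.026,"wx":0.055,"wy":0,"wz":0},{"tx":-0.006,"ty":0.045,"tz":-0.028,"wx":0.055,"wy":0,"wz":0}]' --gripper -1

```text
t: 0.82
position: [0.4633, -0.4061, 0.2764]
ee_rot: [0.531, 0.465, 0.534, -0.466]
ft_force: [0.5, -0.9, 0.4]
grip_width: 0.0002
```

```bash
sed -i 's/round(float(v),4) for k,v in r.items() if abs(v)>2e-4/round(float(v),4) for k,v in r.items()/' h.py; cat >> h.py <<'E'
def shot(n):
    from station import get_image,camera_params
    import pickle
    w="wrist" if n[0]=="w" else ("top" if n[0]=="t" else "scene")
    c=camera_params(w);p,d=get_image(w);p=p[:,:,::-1].copy()
    cv2.imwrite(f"pics/{n}.png",p);np.save(f"pics/{n}.npy",d);pickle.dump(c,open(f"pics/{n}.pkl","wb"))
    return p,d,c,cloud(p,d,c)
def load(n):
    import pickle
    p=cv2.imread(f"pics/{n}.png");d=np.load(f"pics/{n}.npy");c=pickle.load(open(f"pics/{n}.pkl","rb"))
    return p,d,c,cloud(p,d,c)
E
python3 - <<'E'
from h import *
from station import *
s=observe();print(s['t'],s['position'],s['grip_width'],s['ft_force'])
plan(s,[0.50,-0.37,0.28],-np.pi/2+.1)
shot("w2")
E
```

```text
0.825 [ 0.4633036  -0.40610284  0.27641225] 0.00019062605764118135 [ 0.48448074 -0.8559248   0.39645325]
n rows 1 dist 0.0516 dyaw -0.034 yaw now -1.437
[{"tx": -0.0037, "ty": 0.0412, "tz": -0.0309, "wx": 0.0338, "wy": -0.0018, "wz": 0.0038}]
```

View pics/w2.png

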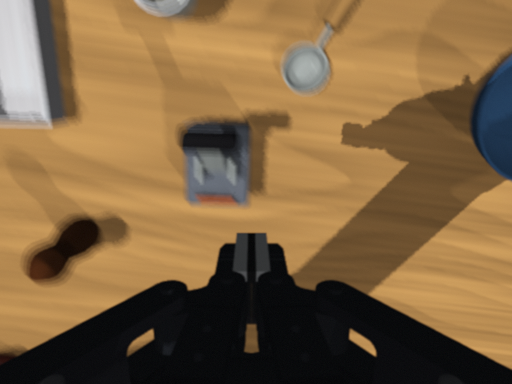

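Call:
step_arm --rows '[{"tx":0,"ty":0.03,"tz":-0.025,"wx":0.03,"wy":0,"wz":0},{"tx":0,"ty":0.03,"tz":-0.015,"wx":0,"wy":0,"wz":0},{"tx":0,"ty":0.012,"tz":0,"wx":0,"wy":0,"wz":0},{"tx":0,"ty":0,"tz":0,"wx":0,"wy":0,"wz":0},{"tx":0,"ty":0,"tz":0,"wx":0,"wy":0,"wz":0}]'

```text
t: 1.5
position: [0.5375, -0.3497, 0.2767]
ee_rot: [0.526, 0.472, 0.528, -0.471]
ft_force: [0.2, 0.2, -0.6]
grip_width: 0.0002
```

```bash
python3 - <<'E'
from h import *
import station
from station import *
print([ (k,getattr(station,k)) for k in dir(station) if not k.startswith('_') and not callable(getattr(station,k))])
s=observe();print(s['t'],s['position'],s['grip_width'],s['ft_force'])
p,d,c,W=shot("w3")
E
```

```text
[('tcp_to_tips', 0.017)]
1.5 [ 0.53750202 -0.34973419  0.27665503] 0.00016016680335906064 [ 0.19641767  0.20860721 -0.63363865]
```

View pics/w3.png

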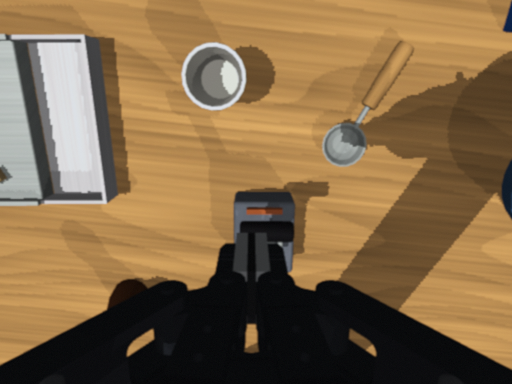

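```bash
python3 - <<'E'
from h import *
for n in("w2","w3","top0"):
    if n=="top0":
        from station import camera_params
        p=cv2.imread("pics/top0.png");d=np.load("pics/top0.npy");W=cloud(p,d,camera_params("top"))
    else: p,d,c,W=load(n)
    sel=(abs(W[...,0]-.46)<.09)&(abs(W[...,1]+.37)<.06)
    for nm,a,b in(("box",.035,.052),("bar",.10,.135),("tab",-.02,.02)):
        m=sel&(W[...,2]>a)&(W[...,2]<b)
        if nm=="bar": m&=p.sum(-1)<150
        if n=="w3": m[245:,:]=False
        q=W[m]
        if len(q)<10: print(n,nm,len(q));continue
        (cx,cy),(w,h),an=cv2.minAreaRect(q[:,:2].astype(np.float32))
        print(n,nm,len(q),"c",round(cx,4),round(cy,4),"wh",round(w,4),round(h,4),round(an,1),"z",np.median(q[:,2]).round(4), q.min(0).round(3),q.max(0).round(3))
E
```

```text
w2 box 3018 c 0.447 -0.3736 wh 0.0903 0.0699 6.0 z 0.0445 [ 0.401 -0.413  0.035] [ 0.495 -0.335  0.052]
w2 bar 929 c 0.4859 -0.3681 wh 0.0184 0.048 6.3 z 0.1192 [ 0.478 -0.392  0.108] [ 0.497 -0.344  0.123]
w2 tab 9487 c 0.46 -0.37 wh 0.18 0.12 0.0 z -0.0003 [ 0.37  -0.43  -0.003] [ 0.55 -0.31  0.02]
w3 box 1372 c 0.4658 -0.3717 wh 0.0539 0.0697 5.9 z 0.0444 [ 0.436 -0.409  0.035] [ 0.495 -0.335  0.052]
w3 bar 873 c 0.4863 -0.3687 wh 0.0184 0.0491 5.1 z 0.1183 [ 0.479 -0.393  0.106] [ 0.497 -0.344  0.123]
w3 tab 6637 c 0.4806 -0.37 wh 0.12 0.1388 90.0 z -0.0003 [ 0.411 -0.43  -0.003] [ 0.55 -0.31  0.02]
top0 box 409 c 0.4428 -0.372 wh 0.0895 0.071 6.1 z 0.043 [ 0.397 -0.409  0.035] [ 0.486 -0.333  0.052]
top0 bar 92 c 0.4818 -0.3667 wh 0.0179 0.0483 6.4 z 0.1167 [ 0.471 -0.39   0.107] [ 0.491 -0.342  0.129]
top0 tab 1214 c 0.4601 -0.3701 wh 0.1798 0.1199 0.2 z -0.0014 [ 0.37  -0.43  -0.014] [ 0.55 -0.31  0.02]
```

```bash
python3 - <<'E'
from h import *
from station import *
s=observe()
plan(s,[0.545,-0.363,0.112],-np.pi/2+.105)
E
```

```text
n rows 3 dist 0.1653 dyaw -0.006 yaw now -1.46
[{"tx": 0.0549, "ty": 0.0021, "tz": 0.0049, "wx": 0.0019, "wy": -0.0014, "wz": 0.0004}, {"tx": 0.0549, "ty": 0.0021, "tz": 0.0048, "wx": 0.0019, "wy": -0.0014, "wz": 0.0004}, {"tx": 0.0549, "ty": 0.0021, "tz": 0.0047, "wx": 0.0019, "wy": -0.0014, "wz": 0.0004}]
```

Call:
step_arm --rows '[{"tx":0.055,"ty":0.002,"tz":0.005,"wx":0.002,"wy":0,"wz":0},{"tx":0.055,"ty":0.002,"tz":0.005,"wx":0.002,"wy":0,"wz":0},{"tx":0.055,"ty":0.002,"tz":0.005,"wx":0.002,"wy":0,"wz":0},{"tx":0,"ty":0,"tz":0,"wx":0,"wy":0,"wz":0},{"tx":0,"ty":0,"tz":0,"wx":0,"wy":0,"wz":0}]'

```text
t: 2.17
position: [0.5418, -0.3708, 0.1125]
ee_rot: [0.524, 0.476, 0.522, -0.475]
ft_force: [-0.0, 0.4, 0.4]
grip_width: 0.0002
```

Call:
step_arm --rows '[{"tx":0,"ty":-0.02,"tz":0,"wx":0,"wy":0,"wz":0},{"tx":0,"ty":-0.02,"tz":0,"wx":0,"wy":0,"wz":0},{"tx":0,"ty":-0.02,"tz":0,"wx":0,"wy":0,"wz":0},{"tx":0,"ty":-0.02,"tz":0,"wx":0,"wy":0,"wz":0},{"tx":0,"ty":-0.015,"tz":0,"wx":0,"wy":0,"wz":0}]'

```text
t: 2.8
position: [0.4468, -0.3824, 0.1212]
ee_rot: [0.529, 0.476, 0.518, -0.474]
ft_force: [-0.7, 0.6, 0.5]
grip_width: -0.0002
```

Call:
step_arm --rows '[{"tx":-0.05,"ty":0,"tz":0,"wx":0,"wy":0,"wz":0},{"tx":-0.06,"ty":0,"tz":0,"wx":0,"wy":0,"wz":0},{"tx":-0.06,"ty":-0.01,"tz":-0.02,"wx":0,"wy":0,"wz":0},{"tx":0,"ty":-0.01,"tz":-0.03,"wx":0,"wy":0,"wz":0},{"tx":0,"ty":0,"tz":0,"wx":0,"wy":0,"wz":0}]'

```text
t: 3.42
position: [0.4134, -0.3334, 0.2923]
ee_rot: [0.526, 0.477, 0.519, -0.476]
ft_force: [-0.2, -1.0, -0.2]
grip_width: -0.0002
```

```bash
python3 - <<'E'
from h import *
from station import *
s=observe();print(s['position'])
shot("w4")
plan(s,[.50,-0.0,.32],-np.pi/2+.11)
E
```

```text
[ 0.4133542  -0.33338812  0.29226407]
n rows 6 dist 0.3456 dyaw 0.017 yaw now -1.478
[{"tx": -0.0048, "ty": 0.0196, "tz": -0.054, "wx": -0.0029, "wy": 0.0011, "wz": -0.0014}, {"tx": -0.0048, "ty": 0.0197, "tz": -0.0539, "wx": -0.0029, "wy": 0.0011, "wz": -0.0014}, {"tx": -0.0048, "ty": 0.0199, "tz": -0.0539, "wx": -0.0029, "wy": 0.0011, "wz": -0.0014}, {"tx": -0.0047, "ty": 0.02, "tz": -0.0538, "wx": -0.0029, "wy": 0.0011, "wz": -0.0014}, {"tx": -0.0047, "ty": 0.0202, "tz": -0.0537, "wx": -0.0029, "wy": 0.0011, "wz": -0.0014}, {"tx": -0.0047, "ty": 0.0203, "tz": -0.0537, "wx": -0.0029, "wy": 0.0011, "wz": -0.0014}]
```

View pics/w4.png

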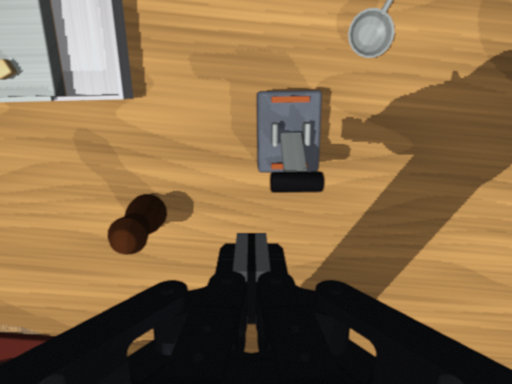

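Call:
step_arm --rows '[{"tx":-0.005,"ty":0.005,"tz":-0.058,"wx":-0.003,"wy":0.001,"wz":-0.0015},{"tx":-0.005,"ty":0.015,"tz":-0.058,"wx":-0.003,"wy":0.001,"wz":-0.0015},{"tx":-0.005,"ty":0.015,"tz":-0.058,"wx":-0.003,"wy":0.001,"wz":-0.0015},{"tx":-0.005,"ty":0.015,"tz":-0.058,"wx":-0.003,"wy":0.001,"wz":-0.0015},{"tx":-0.005,"ty":0.015,"tz":-0.058,"wx":-0.003,"wy":0.001,"wz":-0.0015}]'

```text
t: 4.1
position: [0.4501, -0.0402, 0.3127]
ee_rot: [0.522, 0.475, 0.524, -0.477]
ft_force: [1.1, -0.8, 0.4]
grip_width: -0.0001
```

Call:
step_arm --rows '[{"tx":-0.01,"ty":0.005,"tz":-0.035,"wx":-0.003,"wy":0.001,"wz":-0.0015},{"tx":0,"ty":0,"tz":0,"wx":0,"wy":0,"wz":0},{"tx":0,"ty":0,"tz":0,"wx":0,"wy":0,"wz":0},{"tx":0,"ty":0,"tz":0,"wx":0,"wy":0,"wz":0},{"tx":0,"ty":0,"tz":0,"wx":0,"wy":0,"wz":0}]'

```text
t: 4.72
position: [0.4524, -0.0043, 0.3205]
ee_rot: [0.521, 0.473, 0.527, -0.477]
ft_force: [-0.1, 0.7, -0.2]
grip_width: -0.0
```

```bash
python3 - <<'E'
from h import *
from station import *
s=observe();print(s['position'])
shot("w5")
E
```

```text
[ 0.45241468 -0.00427852  0.32048721]
```

View pics/w5.png

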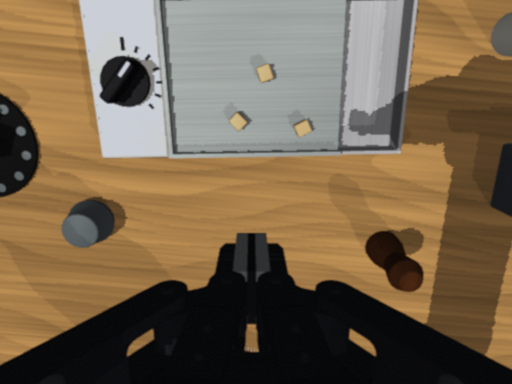

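```bash
python3 - <<'E'
from h import *
from station import *
s=observe()
plan(s,[.52,0.10,.36],-np.pi/2+.11)
E
```

```text
n rows 3 dist 0.1304 dyaw 0.012 yaw now -1.473
[{"tx": -0.0134, "ty": 0.0257, "tz": -0.0324, "wx": -0.0041, "wy": -0.0007, "wz": 0.0032}, {"tx": -0.0133, "ty": 0.0259, "tz": -0.0323, "wx": -0.0041, "wy": -0.0007, "wz": 0.0032}, {"tx": -0.0132, "ty": 0.026, "tz": -0.0322, "wx": -0.0041, "wy": -0.0007, "wz": 0.0032}]
```

Call:
step_arm --rows '[{"tx":-0.014,"ty":0.026,"tz":-0.033,"wx":-0.004,"wy":-0.0007,"wz":0.003},{"tx":-0.014,"ty":0.026,"tz":-0.033,"wx":-0.004,"wy":-0.0007,"wz":0.003},{"tx":-0.014,"ty":0.026,"tz":-0.033,"wx":-0.004,"wy":-0.0007,"wz":0.003},{"tx":0,"ty":0,"tz":0,"wx":0,"wy":0,"wz":0},{"tx":0,"ty":0,"tz":0,"wx":0,"wy":0,"wz":0}]'

```text
t: 5.4
position: [0.5225, 0.1008, 0.3621]
ee_rot: [0.525, 0.473, 0.525, -0.474]
ft_force: [-0.3, -0.1, -1.0]
grip_width: -0.0001
```

```bash
python3 - <<'E'
from h import *
from station import *
s=observe();print(s['position'])
p=shot("w6")[0]
cv2.imwrite("pics/w6z.png",cv2.resize(p[:260,60:460],None,fx=2,fy=2,interpolation=cv2.INTER_CUBIC))
E
```

```text
[0.52249532 0.10075556 0.36214364]
```

View pics/w6z.png

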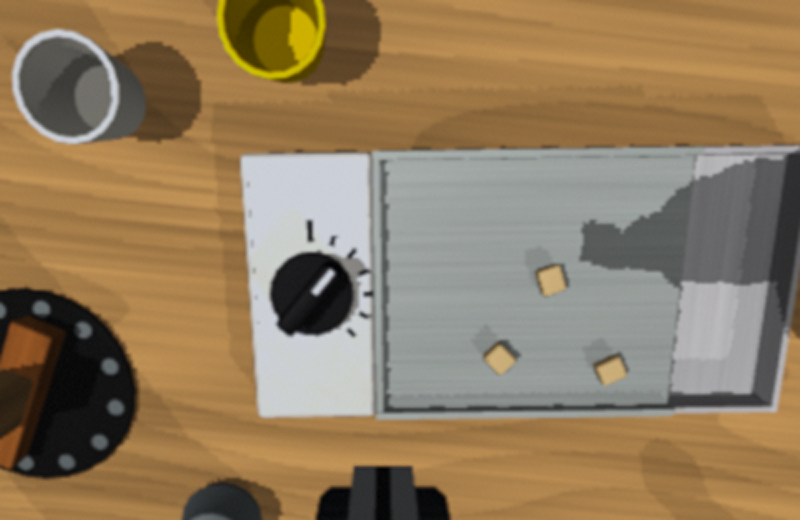

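View pics/w6.png

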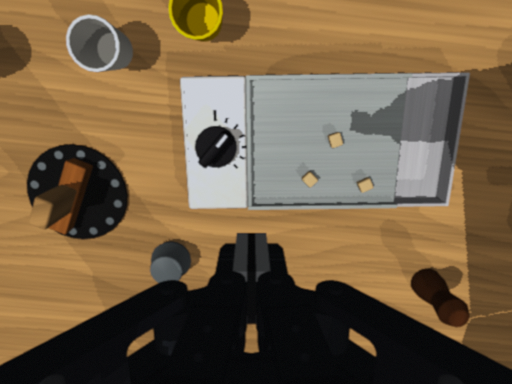

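```bash
python3 - <<'E'
from h import *
p,d,c,W=load("w6")
z=lambda X,Y,h: atz((X+.5)/2-.5+60,(Y+.5)/2-.5,h,c)
A=z(241,155,.036);B=z(259,417,.036);D=z(776,410,.034);C=atz(467.5,73,.034,c)
for q in (A,B,C,D):print(q.round(4))
print("len",np.linalg.norm(A-B),np.linalg.norm(C-D),np.linalg.norm(A-C),np.linalg.norm(B-D),"yaw x",np.arctan2(*(A-B)[1::-1]),np.arctan2(*(C-D)[1::-1]),"y",np.arctan2(*(A-C)[1::-1])-np.pi/2,np.arctan2(*(B-D)[1::-1])-np.pi/2)
yaw=.11
o=(A+B+C+D)/4; xh=np.array([np.cos(yaw),np.sin(yaw)]);yh=np.array([-xh[1],xh[0]])
o=o[:2]-.01*yh;print("origin",o)
p5,d5,c5,W5=load("w5")
L6=[(552,278),(500,357),(610,367)];L5=[(265,72),(238,120),(303,127)]
for a,b in zip(L6,L5):
    t,e=tri(c['position'],ray((a[0]+.5)/2-.5+60,(a[1]+.5)/2-.5,c),c5['position'],ray(*b,c5))
    k=z(*a,.040)[:2]-o
    print("lump tri",t.round(4),round(e,4),"warmer xy",k@xh,k@yh, "depth",W5[b[1],b[0]].round(4))
print("near left corner w5",atz(103,158,.036,c5),"near right",atz(400,153,.034,c5))
# dial
m=(abs(W[...,2]-.07)<.004)&(W[...,2]>.062)
q=W[m];k=q[:,:2]-o;k=np.stack([k@xh,k@yh],1);k=k[(abs(k[:,0])<.05)&(abs(k[:,1]-.15)<.05)]
print("dial",cv2.minAreaRect(k.astype(np.float32)),len(k))
print("dial pt",[((z(X,Y,.07)[:2]-o)@xh,(z(X,Y,.07)[:2]-o)@yh) for X,Y in((335,270),(284,330),(310,294))])
# cup L rim centre, trivet
for n in("w5","w6"):
    p,d,c,W=load(n)
    m=(abs(W[...,0]-.42)<.11)&(abs(W[...,1]-.35)<.11)
    for nm,a,b in(("hand",.078,.1),("block",.024,.036),("triv",.002,.009)):
        q=W[m&(W[...,2]>a)&(W[...,2]<b)]
        if len(q)>10: print(n,nm,len(q),cv2.minAreaRect(q[:,:2].astype(np.float32)),np.median(q[:,2]))
    m=(abs(W[...,0]-.63)<.06)&(abs(W[...,1]-.31)<.06)&(W[...,2]>.055)
    q=W[m]
    if len(q)>10: print(n,"cupL",len(q),cv2.minEnclosingCircle(q[:,:2].astype(np.float32)),q[:,2].max())
E
```

```text
[0.601  0.1996 0.036 ]
[0.4251 0.1792 0.036 ]
[ 0.644  -0.1645  0.034 ]
[ 0.4675 -0.1871  0.034 ]
len 0.17711733633404356 0.17793350681729408 0.36671675551920263 0.3687835271024554 yaw x 0.11572757763922518 0.12734598826168816 y 0.11739057954885546 0.1152006485322854
origin [ 0.53548154 -0.00315807]
lump tri [ 0.544  -0.0107  0.0372] 0.0006 warmer xy 0.008262248309621382 -0.007943305947137769 depth [ 0.5436 -0.0105  0.0404]
lump tri [0.4868 0.0155 0.0378] 0.0 warmer xy -0.04574761823088416 0.024315379728123723 depth [0.4872 0.0154 0.0412]
lump tri [ 0.4858 -0.064   0.0311] 0.0004 warmer xy -0.05342546416216279 -0.051979806815120086 depth [ 0.4866 -0.0622  0.0412]
near left corner w5 [0.42406424 0.17790492 0.036     ] near right [ 0.46622113 -0.18736483  0.034     ]
dial ((-0.0014234315603971481, 0.1517411470413208), (0.013982744887471199, 0.051904913038015366), 49.40488815307617) 441
dial pt [(np.float64(0.01836935894809176), np.float64(0.13404019835529588)), (np.float64(-0.01923987404519261), np.float64(0.16738294338997434)), (np.float64(0.0035749164226364562), np.float64(0.15004504521872705))]
w5 triv 2899 ((0.41811051964759827, 0.2952224612236023), (0.07474792003631592, 0.20733360946178436), 78.78376007080078) 0.005449301627290015
w6 hand 693 ((0.41882580518722534, 0.3564062714576721), (0.02426045574247837, 0.04035471752285957), 72.4164047241211) 0.08887239938411323
w6 block 997 ((0.4190182387828827, 0.3568898141384125), (0.03024214506149292, 0.11029515415430069), 71.90418243408203) 0.029302348236964038
w6 triv 5031 ((0.42046821117401123, 0.356269896030426), (0.20442500710487366, 0.20894977450370789), 89.63712310791016) 0.005487897690148347
w6 cupL 951 ((0.6272064447402954, 0.29619619250297546), 0.030992871150374413) 0.06822904361378679
```

```bash
python3 - <<'E'
from h import *
from station import *
p,d,c,W=load("w6")
m=(abs(W[...,0]-.42)<.1)&(abs(W[...,1]-.356)<.1)&(W[...,2]>.0035)&(W[...,2]<.0085)&(p.max(-1)<75)
m=cv2.morphologyEx(m.astype(np.uint8),cv2.MORPH_OPEN,np.ones((3,3)))>0
q=W[m][:,:2].astype(np.float32);print(len(q),cv2.minEnclosingCircle(q))
g=(p.max(-1)<75).astype(np.uint8);g[:140]=0;g[245:]=0;g[:,135:]=0;g=cv2.morphologyEx(g,cv2.MORPH_OPEN,np.ones((3,3)))
cs=max(cv2.findContours(g,cv2.RETR_EXTERNAL,cv2.CHAIN_APPROX_NONE)[0],key=cv2.contourArea)
pts=np.array([atz(u,v,.006,c)[:2] for u,v in cs[:,0]]).astype(np.float32);print(cv2.minEnclosingCircle(pts))
plan(observe(),[.419,.3567,.18],1.257)
E
```

```text
4313 ((0.41935741901397705, 0.35272157192230225), 0.07512344419956207)
((0.42076247930526733, 0.35122179985046387), 0.07521089166402817)
n rows 6 dist 0.3307 dyaw -0.416 yaw now -1.469
[{"tx": 0.0304, "ty": -0.0127, "tz": -0.0442, "wx": 0.0693, "wy": 0.0001, "wz": 0.0003}, {"tx": 0.0304, "ty": -0.0158, "tz": -0.0432, "wx": 0.0693, "wy": 0.0001, "wz": 0.0003}, {"tx": 0.0304, "ty": -0.0187, "tz": -0.042, "wx": 0.0693, "wy": 0.0001, "wz": 0.0003}, {"tx": 0.0304, "ty": -0.0216, "tz": -0.0406, "wx": 0.0693, "wy": 0.0001, "wz": 0.0003}, {"tx": 0.0304, "ty": -0.0244, "tz": -0.039, "wx": 0.0693, "wy": 0.0001, "wz": 0.0003}, {"tx": 0.0304, "ty": -0.027, "tz": -0.0372, "wx": 0.0693, "wy": 0.0001, "wz": 0.0003}]
```

Call:
step_arm --rows '[{"tx":0.026,"ty":-0.015,"tz":-0.053,"wx":0.083,"wy":0,"wz":0},{"tx":0.026,"ty":-0.019,"tz":-0.051,"wx":0.083,"wy":0,"wz":0},{"tx":0.026,"ty":-0.022,"tz":-0.05,"wx":0.083,"wy":0,"wz":0},{"tx":0.026,"ty":-0.026,"tz":-0.048,"wx":0.083,"wy":0,"wz":0},{"tx":0.026,"ty":-0.03,"tz":-0.046,"wx":0.083,"wy":0,"wz":0}]' --gripper 1

```text
t: 6.08
position: [0.4413, 0.3142, 0.2438]
ee_rot: [-0.43, -0.557, -0.429, 0.566]
ft_force: [0.9, -0.2, -0.9]
grip_width: 0.0853
```

```bash
python3 - <<'E'
from h import *
from station import *
s=observe();print(s['position'],s['grip_width'])
shot("w7")
plan(s,[.419,.3567,.15],1.257)
E
```

```text
[0.44128195 0.31418358 0.24380285] 0.08525329485169135
n rows 2 dist 0.1054 dyaw -0.049 yaw now -1.836
[{"tx": 0.0468, "ty": -0.016, "tz": -0.0181, "wx": 0.0244, "wy": 0.0056, "wz": 0.0036}, {"tx": 0.0469, "ty": -0.0166, "tz": -0.0175, "wx": 0.0244, "wy": 0.0056, "wz": 0.0036}]
```

View pics/w7.png

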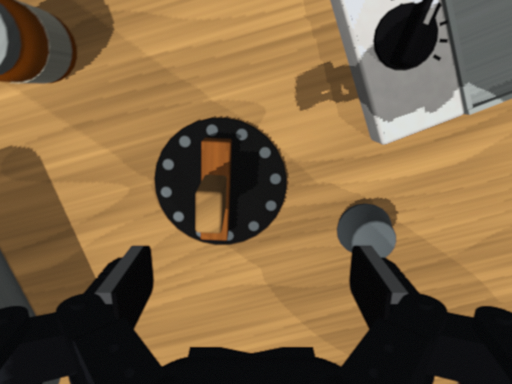

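```bash
python3 - <<'E'
from h import *
p,d,c,W=load("w7")
m=(abs(W[...,0]-.42)<.11)&(abs(W[...,1]-.35)<.08)
for nm,a,b in(("hand",.08,.1),("block",.024,.036)):
    q=W[m&(W[...,2]>a)&(W[...,2]<b)&(p.max(-1)>80)];print(nm,len(q),cv2.minAreaRect(q[:,:2].astype(np.float32)),np.median(q[:,2]))
g=(p.max(-1)<75).astype(np.uint8);g[:110]=0;g[245:]=0;g[:,:150]=0;g[:,292:]=0
g=cv2.morphologyEx(g,cv2.MORPH_OPEN,np.ones((3,3)))
cs=max(cv2.findContours(g,cv2.RETR_EXTERNAL,cv2.CHAIN_APPROX_NONE)[0],key=cv2.contourArea)
pts=np.array([atz(u,v,.006,c)[:2] for u,v in cs[:,0]]).astype(np.float32);print(cv2.minEnclosingCircle(pts))
E
```

```text
hand 1098 ((0.4190775156021118, 0.3578925132751465), (0.02340277098119259, 0.03966468200087547), 73.11157989501953) 0.0894182303021063
block 1120 ((0.4190632402896881, 0.35806870460510254), (0.029650207608938217, 0.10916198790073395), 72.40055084228516) 0.029608888066516126
((0.4209413230419159, 0.35254812240600586), 0.07410878688097)
```

Call:
step_arm --rows '[{"tx":0.047,"ty":-0.016,"tz":-0.018,"wx":0.024,"wy":0.0055,"wz":0.0035},{"tx":0.03,"ty":-0.016,"tz":-0.018,"wx":0.024,"wy":0.0055,"wz":0.0035},{"tx":0,"ty":0,"tz":0,"wx":0,"wy":0,"wz":0},{"tx":0,"ty":0,"tz":0,"wx":0,"wy":0,"wz":0},{"tx":0,"ty":0,"tz":0,"wx":0,"wy":0,"wz":0}]' --gripper 1

```text
t: 6.75
position: [0.4308, 0.3363, 0.1884]
ee_rot: [-0.419, -0.567, -0.418, 0.573]
ft_force: [0.2, -0.5, -0.8]
grip_width: 0.0856
```

```bash
python3 - <<'E'
from h import *
from station import *
s=observe();print(s['position'])
plan(s,[.419,.3565,.066],1.257)
E
```

```text
[0.43083532 0.33633985 0.18835431]
n rows 3 dist 0.1246 dyaw -0.01 yaw now -1.875
[{"tx": 0.0408, "ty": -0.0056, "tz": -0.0056, "wx": 0.0033, "wy": 0.0027, "wz": 0.0012}, {"tx": 0.0408, "ty": -0.0057, "tz": -0.0054, "wx": 0.0033, "wy": 0.0027, "wz": 0.0012}, {"tx": 0.0408, "ty": -0.0058, "tz": -0.0053, "wx": 0.0033, "wy": 0.0027, "wz": 0.0012}]
```

Call:
step_arm --rows '[{"tx":0.02,"ty":-0.017,"tz":-0.0165,"wx":0.01,"wy":0.004,"wz":0.002},{"tx":0.02,"ty":-0.004,"tz":-0.004,"wx":0,"wy":0,"wz":0},{"tx":0.03,"ty":0,"tz":0,"wx":0,"wy":0,"wz":0},{"tx":0,"ty":0,"tz":0,"wx":0,"wy":0,"wz":0},{"tx":0,"ty":0,"tz":0,"wx":0,"wy":0,"wz":0}]'

```text
t: 7.38
position: [0.4273, 0.3512, 0.1269]
ee_rot: [-0.412, -0.574, -0.413, 0.574]
ft_force: [0.0, 0.4, 0.3]
grip_width: 0.0854
```

```bash
python3 - <<'E'
from h import *
from station import *
s=observe();print(s['position'])
plan(s,[.419,.357,.066],1.264)
E
```

```text
[0.42727448 0.35119558 0.12693288]
n rows 2 dist 0.0618 dyaw 0.018 yaw now -1.896
[{"tx": 0.0305, "ty": -0.0048, "tz": -0.0014, "wx": -0.0091, "wy": -0.0005, "wz": 0.0009}, {"tx": 0.0305, "ty": -0.0048, "tz": -0.0015, "wx": -0.0091, "wy": -0.0005, "wz": 0.0009}]
```

Call:
step_arm --rows '[{"tx":0.005,"ty":-0.012,"tz":-0.003,"wx":-0.018,"wy":0,"wz":0.0015},{"tx":0.01,"ty":-0.002,"tz":0,"wx":0,"wy":0,"wz":0},{"tx":0.02,"ty":0,"tz":0,"wx":0,"wy":0,"wz":0},{"tx":0.02,"ty":0,"tz":0,"wx":0,"wy":0,"wz":0},{"tx":0.01,"ty":0,"tz":0,"wx":0,"wy":0,"wz":0}]'

```text
t: 8.0
position: [0.4153, 0.3609, 0.0627]
ee_rot: [0.417, 0.573, 0.419, -0.568]
ft_force: [0.4, 0.8, 0.3]
grip_width: 0.0855
```

```bash
python3 - <<'E'
from h import *
from station import *
s=observe();print(s['position'],s['ft_force'])
plan(s,[.419,.357,.066],1.264)
E
```

```text
[0.41525937 0.36092802 0.06274089] [0.39059324 0.77002838 0.25136339]
n rows 1 dist 0.0063 dyaw -0.002 yaw now -1.876
[{"tx": -0.0033, "ty": 0.0048, "tz": 0.0026, "wx": 0.0017, "wy": -0.0069, "wz": -0.0022}]
```

Call:
step_arm --rows '[{"tx":-0.003,"ty":0.005,"tz":0.003,"wx":0.0015,"wy":-0.007,"wz":-0.002},{"tx":0,"ty":0,"tz":0,"wx":0,"wy":0,"wz":0},{"tx":0,"ty":0,"tz":0,"wx":0,"wy":0,"wz":0},{"tx":0,"ty":0,"tz":0,"wx":0,"wy":0,"wz":0},{"tx":0,"ty":0,"tz":0,"wx":0,"wy":0,"wz":0}]'

```text
t: 8.62
position: [0.42, 0.3569, 0.0674]
ee_rot: [0.418, 0.571, 0.418, -0.57]
ft_force: [0.3, 0.3, -0.6]
grip_width: 0.0856
```

Call:
step_arm --rows '[{"tx":0,"ty":0,"tz":0,"wx":0,"wy":0,"wz":0},{"tx":0,"ty":0,"tz":0,"wx":0,"wy":0,"wz":0},{"tx":0,"ty":0,"tz":0,"wx":0,"wy":0,"wz":0},{"tx":0,"ty":0,"tz":0,"wx":0,"wy":0,"wz":0},{"tx":0,"ty":0,"tz":0,"wx":0,"wy":0,"wz":0}]' --gripper -1 --squeeze 90

```text
t: 9.25
position: [0.42, 0.3572, 0.0677]
ee_rot: [0.418, 0.571, 0.418, -0.57]
ft_force: [-0.4, 0.2, -0.1]
grip_width: 0.0228
```

```bash
python3 - <<'E'
from h import *
from station import *
s=observe();print(s['position'],s['ft_force'],s['grip_width'])
plan(s,[.419,.357,.16],-np.pi/2+.117)
E
```

```text
[0.42004681 0.35718245 0.06769872] [-0.44271827  0.20515986 -0.09413849] 0.022836540286982596
n rows 3 dist 0.0923 dyaw 0.423 yaw now -1.877
[{"tx": -0.0308, "ty": -0.0003, "tz": 0.0001, "wx": -0.1412, "wy": -0.0005, "wz": -0.0005}, {"tx": -0.0308, "ty": -0.0003, "tz": 0.0001, "wx": -0.1412, "wy": -0.0005, "wz": -0.0005}, {"tx": -0.0308, "ty": -0.0003, "tz": 0.0001, "wx": -0.1412, "wy": -0.0005, "wz": -0.0005}]
```

```bash
cat >> h.py <<'E'
YW=.117; O=np.array([.5355,-.003]); XH=np.array([np.cos(YW),np.sin(YW)]); YH=np.array([-XH[1],XH[0]])
def wp(x,y,z): 
    q=O+x*XH+y*YH; return np.array([q[0],q[1],z])
def towarm(p): k=np.array(p[:2])-O; return np.array([k@XH,k@YH])
E
python3 - <<'E'
from h import *
from station import *
s=observe()
print(wp(-.023,.07,0))
plan(s,wp(-.023,.07,.17),-np.pi/2+YW)
E
```

```text
[0.50448592 0.06383657 0.        ]
n rows 6 dist 0.3219 dyaw 0.423 yaw now -1.877
[{"tx": -0.0171, "ty": 0.0282, "tz": 0.0423, "wx": -0.0706, "wy": -0.0002, "wz": -0.0003}, {"tx": -0.0171, "ty": 0.0251, "tz": 0.0442, "wx": -0.0706, "wy": -0.0002, "wz": -0.0003}, {"tx": -0.0171, "ty": 0.0219, "tz": 0.0459, "wx": -0.0706, "wy": -0.0002, "wz": -0.0003}, {"tx": -0.0171, "ty": 0.0186, "tz": 0.0473, "wx": -0.0706, "wy": -0.0002, "wz": -0.0003}, {"tx": -0.0171, "ty": 0.0153, "tz": 0.0485, "wx": -0.0706, "wy": -0.0002, "wz": -0.0003}, {"tx": -0.0171, "ty": 0.0118, "tz": 0.0495, "wx": -0.0706, "wy": -0.0002, "wz": -0.0003}]
```

Call:
step_arm --rows '[{"tx":-0.035,"ty":0,"tz":0,"wx":-0.07,"wy":0,"wz":0},{"tx":-0.035,"ty":0,"tz":0,"wx":-0.1,"wy":0,"wz":0},{"tx":-0.035,"ty":0,"tz":0,"wx":-0.1,"wy":0,"wz":0},{"tx":0,"ty":0,"tz":0,"wx":-0.1,"wy":0,"wz":0},{"tx":0,"ty":0,"tz":0,"wx":-0.05,"wy":0,"wz":0}]'

```text
t: 9.88
position: [0.4185, 0.3557, 0.1739]
ee_rot: [0.531, 0.466, 0.531, -0.468]
ft_force: [0.1, 0.4, -2.3]
grip_width: 0.0231
```

```bash
python3 - <<'E'
from h import *
from station import *
s=observe();print(s['grip_width'])
plan(s,wp(-.023,.07,.17),-np.pi/2+YW,maxd=.05)
E
```

```text
0.023126035938708527
n rows 7 dist 0.3043 dyaw -0.01 yaw now -1.444
[{"tx": 0.0006, "ty": 0.0069, "tz": 0.0429, "wx": 0.0014, "wy": 0.0003, "wz": 0.0003}, {"tx": 0.0006, "ty": 0.007, "tz": 0.0429, "wx": 0.0014, "wy": 0.0003, "wz": 0.0003}, {"tx": 0.0006, "ty": 0.007, "tz": 0.0429, "wx": 0.0014, "wy": 0.0003, "wz": 0.0003}, {"tx": 0.0006, "ty": 0.0071, "tz": 0.0429, "wx": 0.0014, "wy": 0.0003, "wz": 0.0003}, {"tx": 0.0006, "ty": 0.0071, "tz": 0.0429, "wx": 0.0014, "wy": 0.0003, "wz": 0.0003}, {"tx": 0.0006, "ty": 0.0072, "tz": 0.0429, "wx": 0.0014, "wy": 0.0003, "wz": 0.0003}, {"tx": 0.0006, "ty": 0.0073, "tz": 0.0429, "wx": 0.0014, "wy": 0.0003, "wz": 0.0003}]
```

Call:
step_arm --rows '[{"tx":0,"ty":0.009,"tz":0.05,"wx":0.002,"wy":0,"wz":0},{"tx":0,"ty":0.009,"tz":0.055,"wx":0.002,"wy":0,"wz":0},{"tx":0,"ty":0.009,"tz":0.055,"wx":0.002,"wy":0,"wz":0},{"tx":0,"ty":0.009,"tz":0.055,"wx":0.002,"wy":0,"wz":0},{"tx":0,"ty":0.009,"tz":0.05,"wx":0,"wy":0,"wz":0}]'

```text
t: 10.5
position: [0.4959, 0.0951, 0.1728]
ee_rot: [0.531, 0.465, 0.532, -0.468]
ft_force: [0.9, 0.4, -1.3]
grip_width: 0.0231
```

Call:
step_arm --rows '[{"tx":0,"ty":0.005,"tz":0.03,"wx":0,"wy":0,"wz":0},{"tx":0,"ty":0.002,"tz":0.01,"wx":0,"wy":0,"wz":0},{"tx":0,"ty":0,"tz":0,"wx":0,"wy":0,"wz":0},{"tx":0,"ty":0,"tz":0,"wx":0,"wy":0,"wz":0},{"tx":0,"ty":0,"tz":0,"wx":0,"wy":0,"wz":0}]'

```text
t: 11.12
position: [0.5073, 0.0542, 0.1719]
ee_rot: [0.529, 0.466, 0.531, -0.47]
ft_force: [-0.2, -0.2, -1.3]
grip_width: 0.0229
```

```bash
python3 - <<'E'
from h import *
from station import *
s=observe();print(s['position'],towarm(s['position']),s['grip_width'])
shot("w8");shot("s8")
plan(s,wp(-.023,.07,.095),-np.pi/2+YW,maxd=.05)
E
```

```text
[0.50734446 0.05416026 0.17189229] [-0.02129054  0.06005616] 0.02289237126059596
n rows 2 dist 0.0776 dyaw -0.009 yaw now -1.445
[{"tx": 0.0384, "ty": -0.0006, "tz": -0.005, "wx": 0.0044, "wy": 0.0008, "wz": 0.003}, {"tx": 0.0384, "ty": -0.0007, "tz": -0.005, "wx": 0.0044, "wy": 0.0008, "wz": 0.003}]
```

View pics/w8.png

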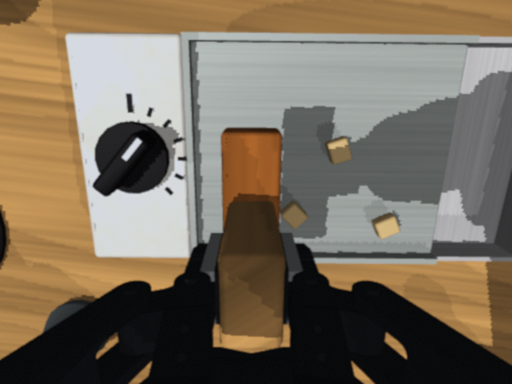

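View pics/s8.png

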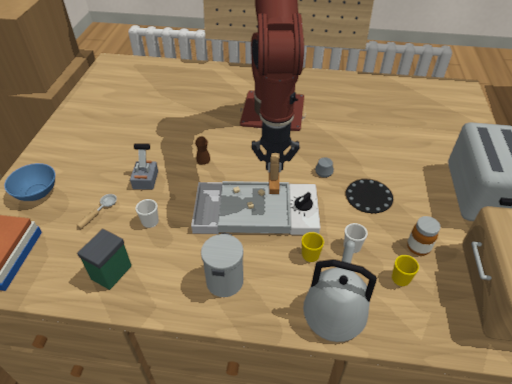

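Call:
step_arm --rows '[{"tx":0.01,"ty":-0.001,"tz":-0.012,"wx":0.008,"wy":0.001,"wz":0.005},{"tx":0.025,"ty":0,"tz":0,"wx":0,"wy":0,"wz":0},{"tx":0.025,"ty":0,"tz":0,"wx":0,"wy":0,"wz":0},{"tx":0.008,"ty":0,"tz":0,"wx":0,"wy":0,"wz":0},{"tx":0,"ty":0,"tz":0,"wx":0,"wy":0,"wz":0}]'

```text
t: 11.85
position: [0.5036, 0.0709, 0.1007]
ee_rot: [0.529, 0.469, 0.529, -0.469]
ft_force: [0.5, -0.3, -1.3]
grip_width: 0.0229
```

```bash
python3 - <<'E'
from h import *
from station import *
s=observe();print(s['position'],towarm(s['position']),s['grip_width'],s['ft_force'])
plan(s,wp(-.023,.07,.0945),-np.pi/2+YW,maxd=.05)
E
```

```text
[0.50355308 0.07086829 0.1006711 ] [-0.02310562  0.07709254] 0.022929182344825168 [ 0.49452191 -0.33939551 -1.32403643]
n rows 1 dist 0.0094 dyaw -0.003 yaw now -1.451
[{"tx": 0.0062, "ty": 0.0001, "tz": 0.0071, "wx": 0.0029, "wy": -0.0008, "wz": 0.0002}]
```

Call:
step_arm --rows '[{"tx":0.006,"ty":0,"tz":0,"wx":0.003,"wy":-0.001,"wz":0},{"tx":0,"ty":0,"tz":0,"wx":0,"wy":0,"wz":0},{"tx":0,"ty":0,"tz":0.01,"wx":0,"wy":0,"wz":0},{"tx":0,"ty":0,"tz":0.015,"wx":0,"wy":0,"wz":0},{"tx":0,"ty":0,"tz":0.015,"wx":0,"wy":0,"wz":0}]'

```text
t: 12.48
position: [0.5099, 0.0296, 0.0965]
ee_rot: [0.529, 0.471, 0.528, -0.469]
ft_force: [-0.2, 0.1, -2.0]
grip_width: 0.0231
```

```bash
python3 - <<'E'
from h import *
from station import *
s=observe();print(s['position'],towarm(s['position']),s['grip_width'],s['ft_force'])
plan(s,wp(-.023,-.05,.0945),-np.pi/2+YW,maxd=.05)
E
```

```text
[0.50989979 0.02962558 0.09654798] [-0.0216167   0.03539092] 0.023107517179588546 [-0.17569121  0.11810062 -2.03443827]
n rows 2 dist 0.0854 dyaw -0.001 yaw now -1.453
[{"tx": 0.001, "ty": -0.0007, "tz": 0.0427, "wx": 0.0004, "wy": -0.0002, "wz": -0.0018}, {"tx": 0.001, "ty": -0.0007, "tz": 0.0427, "wx": 0.0004, "wy": -0.0002, "wz": -0.0018}]
```

Call:
step_arm --rows '[{"tx":0.002,"ty":-0.001,"tz":0.015,"wx":0,"wy":0,"wz":-0.002},{"tx":0.0005,"ty":0,"tz":0.018,"wx":0,"wy":0,"wz":0},{"tx":0.0005,"ty":0,"tz":0.018,"wx":0,"wy":0,"wz":0},{"tx":0,"ty":0,"tz":0.018,"wx":0,"wy":0,"wz":0},{"tx":0,"ty":0,"tz":0.015,"wx":0,"wy":0,"wz":0}]'

```text
t: 13.1
position: [0.5187, -0.0617, 0.0933]
ee_rot: [0.528, 0.471, 0.527, -0.47]
ft_force: [0.1, -0.0, -1.6]
grip_width: 0.0232
```

```bash
python3 - <<'E'
from h import *
from station import *
s=observe();print(s['position'],towarm(s['position']),s['grip_width'],s['ft_force'])
plan(s,wp(-.023,-.115,.0945),-np.pi/2+YW,maxd=.05)
shot("w9")
E
```

```text
[ 0.51870921 -0.06174775  0.09326264] [-0.02353382 -0.05638607] 0.02320269374102458 [ 8.57935042e-02 -1.23563941e-03 -1.61606813e+00]
n rows 2 dist 0.0586 dyaw 0.003 yaw now -1.457
[{"tx": -0.0006, "ty": 0.0004, "tz": 0.0293, "wx": -0.0014, "wy": -0.0001, "wz": -0.0007}, {"tx": -0.0006, "ty": 0.0003, "tz": 0.0293, "wx": -0.0014, "wy": -0.0001, "wz": -0.0007}]
```

View pics/w9.png

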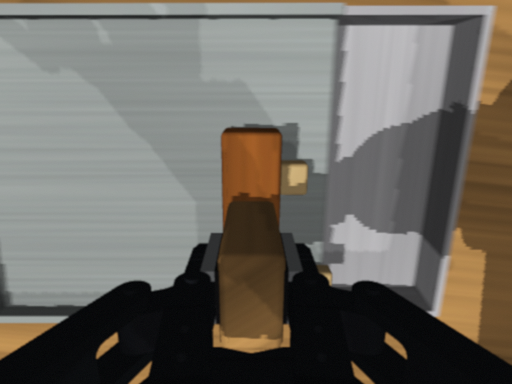

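Call:
step_arm --rows '[{"tx":0,"ty":0,"tz":0.015,"wx":0,"wy":0,"wz":0},{"tx":-0.0005,"ty":0,"tz":0.018,"wx":0,"wy":0,"wz":0},{"tx":0,"ty":0,"tz":0.018,"wx":0,"wy":0,"wz":0},{"tx":0,"ty":0,"tz":0.005,"wx":0,"wy":0,"wz":0},{"tx":0,"ty":0,"tz":0,"wx":0,"wy":0,"wz":0}]'

```text
t: 13.78
position: [0.5251, -0.1231, 0.0936]
ee_rot: [0.528, 0.471, 0.527, -0.471]
ft_force: [0.7, 0.2, -2.6]
grip_width: 0.0231
```

```bash
python3 - <<'E'
from h import *
from station import *
s=observe();print(s['position'],towarm(s['position']),s['grip_width'],s['ft_force'])
shot("w10")
E
```

```text
[ 0.52508337 -0.12308331  0.09359883] [-0.02436313 -0.11804637] 0.023094399094739978 [ 0.6662562   0.20933657 -2.616419  ]
```

View pics/w10.png

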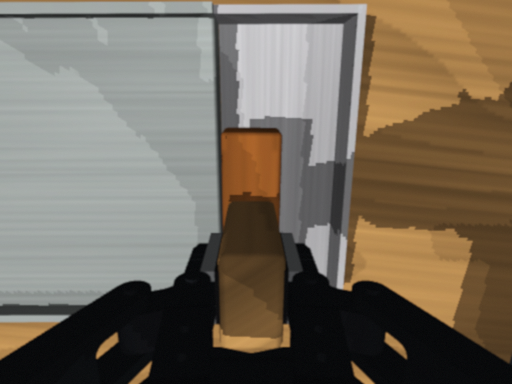

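Call:
step_arm --rows '[{"tx":-0.03,"ty":0,"tz":0,"wx":0,"wy":0,"wz":0},{"tx":-0.04,"ty":0,"tz":0,"wx":0,"wy":0,"wz":0},{"tx":-0.03,"ty":0,"tz":-0.02,"wx":0,"wy":0,"wz":0},{"tx":0,"ty":0,"tz":-0.05,"wx":0,"wy":0,"wz":0},{"tx":0,"ty":0,"tz":-0.055,"wx":0,"wy":0,"wz":0}]'

```text
t: 14.45
position: [0.5101, 0.0043, 0.1966]
ee_rot: [0.527, 0.472, 0.526, -0.472]
ft_force: [-0.1, 0.8, -2.2]
grip_width: 0.0229
```

```bash
python3 - <<'E'
from h import *
from station import *
s=observe();print(s['position'],towarm(s['position']),s['grip_width'],s['ft_force'])
shot("w11");p=shot("t11")[0]
cv2.imwrite("pics/t11z.png",cv2.resize(p[140:280,180:360],None,fx=4.2,fy=4.2,interpolation=cv2.INTER_CUBIC))
E
```

```text
[0.5100687  0.00434568 0.19662615] [-0.02439994  0.01026414] 0.02292777667006674 [-0.12427675  0.79661721 -2.23844424]
```

View pics/w11.png

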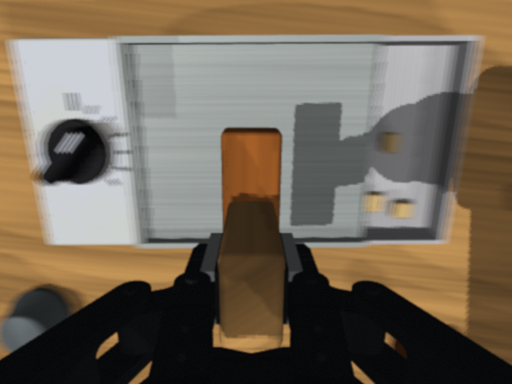

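View pics/t11z.png

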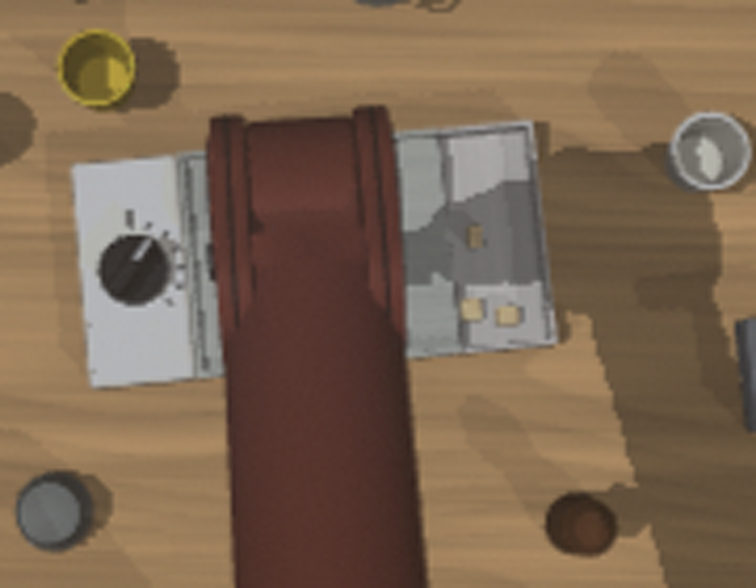

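```bash
python3 - <<'E'
from h import *
from station import *
p,d,c,W=load("w11")
for u,v in((389,143),(374,202),(402,209)): print(W[v,u].round(4),towarm(W[v,u]).round(4))
plan(observe(),[.4205,.352,.19],-1.885)
E
```

```text
[ 0.5507 -0.1175  0.0164] [ 0.0018 -0.1155]
[ 0.4942 -0.1151  0.0184] [-0.0542 -0.1065]
[ 0.4899 -0.1438  0.0175] [-0.0617 -0.1345]
n rows 6 dist 0.3534 dyaw -0.434 yaw now -1.451
[{"tx": 0.0012, "ty": -0.0079, "tz": -0.0583, "wx": 0.0724, "wy": -0.0003, "wz": 0.0}, {"tx": 0.0012, "ty": -0.0121, "tz": -0.0576, "wx": 0.0724, "wy": -0.0003, "wz": 0.0}, {"tx": 0.0011, "ty": -0.0163, "tz": -0.0566, "wx": 0.0724, "wy": -0.0003, "wz": 0.0}, {"tx": 0.0011, "ty": -0.0203, "tz": -0.0553, "wx": 0.0724, "wy": -0.0003, "wz": 0.0}, {"tx": 0.0011, "ty": -0.0243, "tz": -0.0537, "wx": 0.0724, "wy": -0.0003, "wz": 0.0}, {"tx": 0.0011, "ty": -0.0281, "tz": -0.0518, "wx": 0.0724, "wy": -0.0003, "wz": 0.0}]
```

Call:
step_arm --rows '[{"tx":0.001,"ty":-0.004,"tz":-0.055,"wx":0.07,"wy":0,"wz":0},{"tx":0.001,"ty":-0.01,"tz":-0.058,"wx":0.07,"wy":0,"wz":0},{"tx":0.001,"ty":-0.016,"tz":-0.056,"wx":0.07,"wy":0,"wz":0},{"tx":0.001,"ty":-0.02,"tz":-0.055,"wx":0.07,"wy":0,"wz":0},{"tx":0.001,"ty":-0.025,"tz":-0.053,"wx":0.07,"wy":0,"wz":0}]'

```text
t: 15.18
position: [0.4387, 0.298, 0.1926]
ee_rot: [0.436, 0.558, 0.436, -0.555]
ft_force: [1.2, 1.1, -1.2]
grip_width: 0.0233
```

```bash
python3 - <<'E'
from h import *
from station import *
s=observe();print(s['position'],s['grip_width'])
plan(s,[.4205,.352,.12],-1.885)
E
```

```text
[0.43869615 0.29804194 0.19258106] 0.02326770083955722
n rows 2 dist 0.0923 dyaw -0.073 yaw now -1.812
[{"tx": 0.0363, "ty": -0.0154, "tz": -0.0239, "wx": 0.0363, "wy": -0.0016, "wz": -0.0009}, {"tx": 0.0363, "ty": -0.0162, "tz": -0.0234, "wx": 0.0363, "wy": -0.0016, "wz": -0.0009}]
```

Call:
step_arm --rows '[{"tx":0.02,"ty":-0.015,"tz":-0.022,"wx":0.035,"wy":-0.001,"wz":0},{"tx":0.03,"ty":-0.013,"tz":-0.018,"wx":0.025,"wy":-0.001,"wz":0},{"tx":0.015,"ty":0,"tz":0,"wx":0,"wy":0,"wz":0},{"tx":0,"ty":0,"tz":0,"wx":0,"wy":0,"wz":0},{"tx":0,"ty":0,"tz":0,"wx":0,"wy":0,"wz":0}]'

```text
t: 15.8
position: [0.4171, 0.3521, 0.1267]
ee_rot: [0.422, 0.568, 0.423, -0.566]
ft_force: [-0.1, 0.0, -2.3]
grip_width: 0.0232
```

```bash
python3 - <<'E'
from h import *
from station import *
s=observe();print(s['position'],s['grip_width'])
plan(s,[.4205,.352,.085],-1.885)
E
```

```text
[0.41710495 0.35209028 0.12672182] 0.023230852875272337
n rows 1 dist 0.0419 dyaw -0.023 yaw now -1.862
[{"tx": 0.0417, "ty": 0.0032, "tz": -0.0007, "wx": 0.0227, "wy": -0.0034, "wz": -0.0009}]
```

Call:
step_arm --rows '[{"tx":0.015,"ty":0.003,"tz":0,"wx":0.015,"wy":-0.003,"wz":0},{"tx":0.02,"ty":0,"tz":0,"wx":0,"wy":0,"wz":0},{"tx":0.01,"ty":0,"tz":0,"wx":0,"wy":0,"wz":0},{"tx":0,"ty":0,"tz":0,"wx":0,"wy":0,"wz":0},{"tx":0,"ty":0,"tz":0,"wx":0,"wy":0,"wz":0}]'

```text
t: 16.42
position: [0.4233, 0.3498, 0.0817]
ee_rot: [0.416, 0.573, 0.416, -0.57]
ft_force: [-0.2, -0.3, -1.4]
grip_width: 0.0231
```

```bash
python3 - <<'E'
from h import *
from station import *
s=observe();print(s['position'],s['grip_width'],s['ft_force'])
plan(s,[.4205,.352,.068],-1.885)
E
```

```text
[0.42330682 0.34981283 0.08173379] 0.023124842920459257 [-0.1574228  -0.33913395 -1.38839706]
n rows 1 dist 0.0142 dyaw -0.001 yaw now -1.884
[{"tx": 0.0137, "ty": -0.0034, "tz": -0.0012, "wx": 0.0014, "wy": -0.0034, "wz": -0.0036}]
```

Call:
step_arm --rows '[{"tx":0.005,"ty":-0.003,"tz":-0.001,"wx":0,"wy":-0.003,"wz":-0.003},{"tx":0.004,"ty":0,"tz":0,"wx":0,"wy":0,"wz":0},{"tx":0.003,"ty":0,"tz":0,"wx":0,"wy":0,"wz":0},{"tx":0,"ty":0,"tz":0,"wx":0,"wy":0,"wz":0},{"tx":0,"ty":0,"tz":0,"wx":0,"wy":0,"wz":0}]'

```text
t: 17.05
position: [0.4211, 0.3525, 0.07]
ee_rot: [0.416, 0.573, 0.416, -0.571]
ft_force: [-0.7, 0.6, -1.5]
grip_width: 0.023
```

```bash
python3 - <<'E'
from h import *
from station import *
s=observe();print(s['position'],s['grip_width'],s['ft_force'])
plan(s,[.4205,.352,.068],-1.885)
E
```

```text
[0.42105087 0.35248157 0.06999702] 0.023042593966296123 [-0.67728429  0.57976099 -1.5379093 ]
n rows 1 dist 0.0021 dyaw -0.002 yaw now -1.883
[{"tx": 0.002, "ty": -0.0004, "tz": 0.0006, "wx": 0.0016, "wy": -0.0019, "wz": -0.0011}]
```

Still about 2 mm up; lower and then release.

Call:
step_arm --rows '[{"tx":0.002,"ty":0,"tz":0,"wx":0,"wy":-0.001,"wz":0},{"tx":0.001,"ty":0,"tz":0,"wx":0,"wy":0,"wz":0},{"tx":0.001,"ty":0,"tz":0,"wx":0,"wy":0,"wz":0},{"tx":0,"ty":0,"tz":0,"wx":0,"wy":0,"wz":0},{"tx":0,"ty":0,"tz":0,"wx":0,"wy":0,"wz":0}]'

```text
t: 17.68
position: [0.4214, 0.3527, 0.0678]
ee_rot: [0.416, 0.573, 0.416, -0.571]
ft_force: [0.4, 0.0, -1.8]
grip_width: 0.0232
```

Call:
step_arm --rows '[{"tx":0,"ty":0,"tz":0,"wx":0,"wy":0,"wz":0},{"tx":0,"ty":0,"tz":0,"wx":0,"wy":0,"wz":0},{"tx":0,"ty":0,"tz":0,"wx":0,"wy":0,"wz":0},{"tx":-0.03,"ty":0,"tz":0,"wx":0,"wy":0,"wz":0},{"tx":-0.05,"ty":0,"tz":0,"wx":0,"wy":0,"wz":0}]' --gripper 0.3

```text
t: 18.3
position: [0.4196, 0.3511, 0.1458]
ee_rot: [-0.416, -0.57, -0.416, 0.573]
ft_force: [0.5, 0.7, 0.5]
grip_width: 0.0553
```

```bash
python3 - <<'E'
from h import *
from station import *
s=observe();print(s['position'],s['grip_width'],s['ft_force'])
plan(s,wp(0,.1515,.2),np.pi/2+YW-.709)
E
```

```text
[0.41960453 0.35107832 0.14580996] 0.05531563630487573 [0.54230958 0.71558343 0.51685843]
n rows 4 dist 0.2325 dyaw -0.279 yaw now -1.884
[{"tx": -0.0134, "ty": 0.039, "tz": 0.0409, "wx": 0.0698, "wy": 0.0012, "wz": 0.0003}, {"tx": -0.0135, "ty": 0.0418, "tz": 0.0381, "wx": 0.0698, "wy": 0.0012, "wz": 0.0003}, {"tx": -0.0135, "ty": 0.0443, "tz": 0.0351, "wx": 0.0698, "wy": 0.0012, "wz": 0.0003}, {"tx": -0.0135, "ty": 0.0467, "tz": 0.0319, "wx": 0.0698, "wy": 0.0012, "wz": 0.0003}]
```

Call:
step_arm --rows '[{"tx":-0.014,"ty":0.036,"tz":0.042,"wx":0.07,"wy":0.001,"wz":0},{"tx":-0.014,"ty":0.042,"tz":0.038,"wx":0.07,"wy":0.001,"wz":0},{"tx":-0.014,"ty":0.044,"tz":0.035,"wx":0.07,"wy":0.001,"wz":0},{"tx":-0.014,"ty":0.045,"tz":0.032,"wx":0.07,"wy":0.001,"wz":0},{"tx":0,"ty":0,"tz":0,"wx":0,"wy":0,"wz":0}]'

```text
t: 18.92
position: [0.5173, 0.1442, 0.2087]
ee_rot: [0.329, 0.628, 0.331, -0.622]
ft_force: [-0.3, 0.4, 0.2]
grip_width: 0.0554
```

```bash
python3 - <<'E'
from h import *
from station import *
s=observe();print(s['position'],s['grip_width'],s['joints'].round(3))
shot("w12")
plan(s,wp(0,.1515,.2),-2.17)
E
```

```text
[0.51730165 0.14418644 0.20874792] 0.055369596506175046 [-0.641  0.121  0.313  1.815 -0.043  1.204 -2.484]
n rows 1 dist 0.0094 dyaw 0.0 yaw now -2.17
[{"tx": 0.0088, "ty": -0.0014, "tz": -0.0029, "wx": -0.0001, "wy": -0.0086, "wz": -0.0023}]
```

View pics/w12.png

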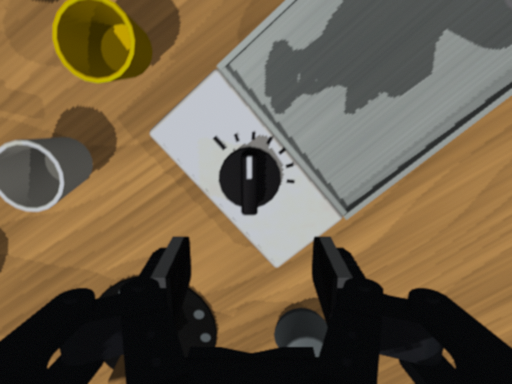

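```bash
python3 - <<'E'
from h import *
p,d,c,W=load("w12")
cen=wp(0,.1515,.036)
for i,(u,v) in enumerate([(220,142),(237,137),(253.5,135),(271,141),(283,149),(289,165),(291,181)]):
    q=atz(u,v,.036,c)-cen; print(i,(-np.arctan2(q[1],q[0])).round(3),(-np.arctan2(q[1],q[0])+YW-.4*i).round(3),np.linalg.norm(q[:2]).round(4))
m=(abs(W[...,2]-.07)<.004);q=W[m][:,:2];k=np.array([towarm(x) for x in q]);k=k[(abs(k[:,0])<.04)&(abs(k[:,1]-.15)<.04)]
print(cv2.minAreaRect(k.astype(np.float32)),len(k))
cv2.imwrite("pics/w12z.png",cv2.resize(p[120:230,190:310],None,fx=5,fy=5,interpolation=cv2.INTER_CUBIC))
E
```

```text
0 -0.131 -0.014 0.0404
1 0.271 -0.012 0.0365
2 0.677 -0.006 0.0365
3 1.133 0.05 0.0361
4 1.482 -0.001 0.0378
5 1.907 0.024 0.0363
6 2.317 0.034 0.0377
((-0.00033694133162498474, 0.15179608762264252), (0.013481068424880505, 0.05127854645252228), 49.238712310791016) 1018
```

View pics/w12z.png

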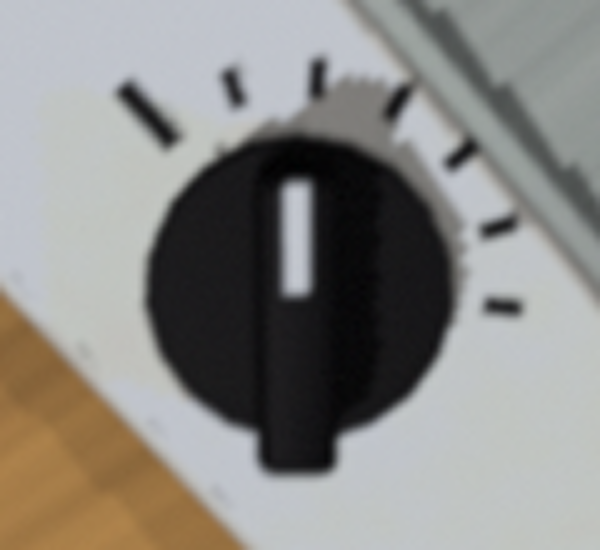

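Call:
step_arm --rows '[{"tx":0,"ty":0,"tz":0,"wx":-0.185,"wy":0,"wz":0},{"tx":0,"ty":0,"tz":0,"wx":-0.185,"wy":0,"wz":0},{"tx":0,"ty":0,"tz":0,"wx":-0.185,"wy":0,"wz":0},{"tx":0,"ty":0,"tz":0,"wx":-0.185,"wy":0,"wz":0},{"tx":0,"ty":0,"tz":0,"wx":-0.185,"wy":0,"wz":0}]'

```text
t: 19.6
position: [0.5122, 0.1548, 0.2057]
ee_rot: [0.578, 0.408, 0.58, -0.403]
ft_force: [0.8, 0.9, -0.6]
grip_width: 0.0557
```

Call:
step_arm --rows '[{"tx":0,"ty":0,"tz":0,"wx":-0.185,"wy":0,"wz":0},{"tx":0,"ty":0,"tz":0,"wx":-0.185,"wy":0,"wz":0},{"tx":0,"ty":0,"tz":0,"wx":-0.185,"wy":0,"wz":0},{"tx":0,"ty":0,"tz":0,"wx":-0.185,"wy":0,"wz":0},{"tx":0,"ty":0,"tz":0,"wx":-0.185,"wy":0,"wz":0}]'

```text
t: 20.23
position: [0.5076, 0.1639, 0.2029]
ee_rot: [0.698, 0.103, 0.702, -0.098]
ft_force: [-0.4, 0.2, -0.4]
grip_width: 0.0558
```

Call:
step_arm --rows '[{"tx":0,"ty":0,"tz":0,"wx":-0.185,"wy":0,"wz":0},{"tx":0,"ty":0,"tz":0,"wx":-0.185,"wy":0,"wz":0},{"tx":0,"ty":0,"tz":0,"wx":-0.185,"wy":0,"wz":0},{"tx":0,"ty":0,"tz":0,"wx":-0.185,"wy":0,"wz":0},{"tx":0,"ty":0,"tz":0,"wx":-0.185,"wy":0,"wz":0}]'

```text
t: 20.85
position: [0.5028, 0.1728, 0.2002]
ee_rot: [0.668, -0.223, 0.672, 0.231]
ft_force: [0.2, -0.4, 0.8]
grip_width: 0.0558
```

```bash
python3 - <<'E'
from h import *
from station import *
s=observe();print(s['position'],s['grip_width'],s['joints'].round(3))
plan(s,wp(0,.1515,.12),.977)
E
```

```text
[0.50279604 0.17280694 0.20020523] 0.05575573435905723 [-0.504  0.129  0.105  1.818 -0.027  1.201  0.263]
n rows 2 dist 0.0854 dyaw 0.324 yaw now 0.653
[{"tx": 0.0399, "ty": -0.0151, "tz": -0.0017, "wx": -0.1619, "wy": 0.0002, "wz": -0.0061}, {"tx": 0.04, "ty": -0.0144, "tz": -0.0041, "wx": -0.1619, "wy": 0.0002, "wz": -0.0061}]
```

Call:
step_arm --rows '[{"tx":0.02,"ty":-0.015,"tz":-0.001,"wx":-0.17,"wy":0,"wz":-0.006},{"tx":0.025,"ty":-0.013,"tz":-0.004,"wx":-0.16,"wy":0,"wz":-0.006},{"tx":0.02,"ty":0,"tz":0,"wx":0,"wy":0,"wz":0},{"tx":0,"ty":0,"tz":0,"wx":0,"wy":0,"wz":0},{"tx":0,"ty":0,"tz":0,"wx":0,"wy":0,"wz":0}]'

```text
t: 21.48
position: [0.5148, 0.1566, 0.1323]
ee_rot: [0.618, -0.341, 0.619, 0.343]
ft_force: [-0.2, 0.4, 0.4]
grip_width: 0.0555
```

```bash
python3 - <<'E'
from h import *
from station import *
s=observe();print(s['position'],s['grip_width'],s['joints'].round(3))
plan(s,wp(0,.1515,.064),.977)
E
```

```text
[0.51476783 0.15658133 0.13232588] 0.05547979064196151 [-0.458  0.202  0.092  1.882 -0.024  1.06   0.655]
n rows 2 dist 0.069 dyaw -0.034 yaw now 1.011
[{"tx": 0.0341, "ty": -0.0038, "tz": -0.0031, "wx": 0.017, "wy": 0.0004, "wz": -0.0015}, {"tx": 0.0342, "ty": -0.0038, "tz": -0.003, "wx": 0.017, "wy": 0.0004, "wz": -0.0015}]
```

Call:
step_arm --rows '[{"tx":0.015,"ty":-0.007,"tz":-0.005,"wx":0.03,"wy":0,"wz":-0.0015},{"tx":0.02,"ty":-0.001,"tz":-0.001,"wx":0,"wy":0,"wz":0},{"tx":0.015,"ty":0,"tz":0,"wx":0,"wy":0,"wz":0},{"tx":0.005,"ty":0,"tz":0,"wx":0,"wy":0,"wz":0},{"tx":0,"ty":0,"tz":0,"wx":0,"wy":0,"wz":0}]'

```text
t: 22.1
position: [0.5196, 0.1472, 0.076]
ee_rot: [0.626, -0.331, 0.623, 0.332]
ft_force: [0.2, 0.0, 0.9]
grip_width: 0.0557
```

```bash
python3 - <<'E'
from h import *
from station import *
s=observe();print(s['position'],s['grip_width'],s['ft_force'])
plan(s,wp(0,.1515,.066),.977)
E
```

```text
[0.51963576 0.14716436 0.07596352] 0.055725194094170476 [0.22799853 0.01119614 0.92479661]
n rows 1 dist 0.0101 dyaw 0.0 yaw now 0.977
[{"tx": 0.01, "ty": 0.0017, "tz": -0.0008, "wx": -0.0003, "wy": 0.0033, "wz": 0.0005}]
```

Call:
step_arm --rows '[{"tx":0.009,"ty":0.002,"tz":-0.001,"wx":0,"wy":0.003,"wz":0},{"tx":0.001,"ty":0,"tz":0,"wx":0,"wy":0,"wz":0},{"tx":0,"ty":0,"tz":0,"wx":0,"wy":0,"wz":0},{"tx":0,"ty":0,"tz":0,"wx":0,"wy":0,"wz":0},{"tx":0,"ty":0,"tz":0,"wx":0,"wy":0,"wz":0}]'

```text
t: 22.72
position: [0.5182, 0.148, 0.0667]
ee_rot: [0.625, -0.332, 0.623, 0.332]
ft_force: [0.2, -0.6, 0.1]
grip_width: 0.0556
```

Call:
step_arm --rows '[{"tx":0,"ty":0,"tz":0,"wx":0,"wy":0,"wz":0},{"tx":0,"ty":0,"tz":0,"wx":0,"wy":0,"wz":0},{"tx":0,"ty":0,"tz":0,"wx":0,"wy":0,"wz":0},{"tx":0,"ty":0,"tz":0,"wx":0,"wy":0,"wz":0},{"tx":0,"ty":0,"tz":0,"wx":0,"wy":0,"wz":0}]' --gripper -1 --squeeze 60

```text
t: 23.35
position: [0.5179, 0.1472, 0.0672]
ee_rot: [0.625, -0.332, 0.624, 0.331]
ft_force: [0.6, -0.3, -0.6]
grip_width: 0.0127
```

```bash
python3 - <<'E'
from h import *
from station import *
s=observe();print(s['position'],s['grip_width'],s['ft_force'],towarm(s['position']))
plan(s,s['position'],.088)
E
```

```text
[0.51788191 0.14721068 0.06720701] 0.012711635527688968 [ 0.58495077 -0.28772953 -0.58613963] [3.69405552e-05 1.51240354e-01]
n rows 6 dist 0.0 dyaw -0.888 yaw now 0.976
[{"tx": 0.0, "ty": 0.0, "tz": 0.0, "wx": 0.148, "wy": 0.0003, "wz": 0.0002}, {"tx": 0.0, "ty": 0.0, "tz": 0.0, "wx": 0.148, "wy": 0.0003, "wz": 0.0002}, {"tx": 0.0, "ty": 0.0, "tz": 0.0, "wx": 0.148, "wy": 0.0003, "wz": 0.0002}, {"tx": 0.0, "ty": 0.0, "tz": 0.0, "wx": 0.148, "wy": 0.0003, "wz": 0.0002}, {"tx": 0.0, "ty": 0.0, "tz": 0.0, "wx": 0.148, "wy": 0.0003, "wz": 0.0002}, {"tx": 0.0, "ty": 0.0, "tz": 0.0, "wx": 0.148, "wy": 0.0003, "wz": 0.0002}]
```

Call:
step_arm --rows '[{"tx":0,"ty":0,"tz":0,"wx":0.1,"wy":0,"wz":0},{"tx":0,"ty":0,"tz":0,"wx":0.1,"wy":0,"wz":0},{"tx":0,"ty":0,"tz":0,"wx":0.1,"wy":0,"wz":0},{"tx":0,"ty":0,"tz":0,"wx":0.1,"wy":0,"wz":0},{"tx":0,"ty":0,"tz":0,"wx":0,"wy":0,"wz":0}]'

```text
t: 23.98
position: [0.5176, 0.1468, 0.0672]
ee_rot: [0.679, -0.197, 0.679, 0.197]
ft_force: [-1.3, -0.9, 1.4]
grip_width: 0.0128
```

```bash
python3 - <<'E'
from h import *
from station import *
s=observe();print(s['position'],s['grip_width'],s['ft_force'],towarm(s['position']))
plan(s,wp(0,.1515,.067),.088)
E
```

```text
[0.51758036 0.14682448 0.06720331] 0.012828777060493452 [-1.3352513  -0.94963193  1.43856341] [-0.00030764  0.150892  ]
n rows 3 dist 0.0007 dyaw -0.477 yaw now 0.565
[{"tx": 0.0001, "ty": 0.0001, "tz": 0.0002, "wx": 0.1589, "wy": 0.0003, "wz": 0.0003}, {"tx": 0.0001, "ty": 0.0002, "tz": 0.0002, "wx": 0.1589, "wy": 0.0003, "wz": 0.0003}, {"tx": 0.0001, "ty": 0.0002, "tz": 0.0001, "wx": 0.1589, "wy": 0.0003, "wz": 0.0003}]
```

Call:
step_arm --rows '[{"tx":0,"ty":0,"tz":0,"wx":0.12,"wy":0,"wz":0},{"tx":0,"ty":0,"tz":0,"wx":0.12,"wy":0,"wz":0},{"tx":0,"ty":0,"tz":0,"wx":0.12,"wy":0,"wz":0},{"tx":0,"ty":0,"tz":0,"wx":0.1,"wy":0,"wz":0},{"tx":0,"ty":0,"tz":0,"wx":0,"wy":0,"wz":0}]'

```text
t: 24.6
position: [0.5171, 0.1466, 0.0672]
ee_rot: [0.706, -0.037, 0.706, 0.037]
ft_force: [-0.9, -0.8, 1.9]
grip_width: 0.0128
```

```bash
python3 - <<'E'
from h import *
from station import *
s=observe();print(s['position'],s['grip_width'],s['ft_force'],towarm(s['position']))
plan(s,wp(0,.1515,.067),.088)
E
```

```text
[0.51707253 0.14657552 0.06719154] 0.012757218013536145 [-0.91028302 -0.78411283  1.8826971 ] [-0.00084105  0.15070401]
n rows 1 dist 0.0012 dyaw -0.017 yaw now 0.105
[{"tx": 0.0002, "ty": 0.0008, "tz": 0.0008, "wx": 0.0168, "wy": -0.0002, "wz": 0.0012}]
```

Call:
step_arm --rows '[{"tx":0,"ty":0.001,"tz":0.001,"wx":0.017,"wy":0,"wz":0.001},{"tx":0,"ty":0,"tz":0,"wx":0,"wy":0,"wz":0},{"tx":0,"ty":0,"tz":0,"wx":0,"wy":0,"wz":0},{"tx":0,"ty":0,"tz":0,"wx":0,"wy":0,"wz":0},{"tx":0,"ty":0,"tz":0,"wx":0,"wy":0,"wz":0}]'

```text
t: 25.22
position: [0.5171, 0.1466, 0.0672]
ee_rot: [0.705, -0.035, 0.707, 0.034]
ft_force: [-1.7, -2.0, 2.2]
grip_width: 0.0129
```

Call:
step_arm --rows '[{"tx":0,"ty":0,"tz":0,"wx":0,"wy":0,"wz":0},{"tx":0,"ty":0,"tz":0,"wx":0,"wy":0,"wz":0},{"tx":0,"ty":0,"tz":0,"wx":0,"wy":0,"wz":0},{"tx":-0.04,"ty":0,"tz":0,"wx":0,"wy":0,"wz":0},{"tx":-0.06,"ty":0,"tz":0,"wx":0,"wy":0,"wz":0}]' --gripper 0.3

```text
t: 25.85
position: [0.515, 0.1464, 0.1648]
ee_rot: [0.703, -0.036, 0.71, 0.033]
ft_force: [0.3, -0.5, 0.5]
grip_width: 0.0554
```

Call:
step_arm --rows '[{"tx":-0.05,"ty":-0.02,"tz":0.02,"wx":0,"wy":0,"wz":0},{"tx":0,"ty":0,"tz":0,"wx":0,"wy":0,"wz":0},{"tx":0,"ty":0,"tz":0,"wx":0,"wy":0,"wz":0},{"tx":0,"ty":0,"tz":0,"wx":0,"wy":0,"wz":0},{"tx":0,"ty":0,"tz":0,"wx":0,"wy":0,"wz":0}]'

```text
t: 26.48
position: [0.5381, 0.1298, 0.2182]
ee_rot: [0.704, -0.036, 0.708, 0.034]
ft_force: [-0.2, -0.7, 0.7]
grip_width: 0.0556
```

```bash
python3 - <<'E'
from h import *
from station import *
s=observe();print(s['position'],s['grip_width'],s['joints'].round(3))
p,d,c,W=shot("w13")
m=(abs(W[...,2]-.07)<.004);q=W[m][:,:2];k=np.array([towarm(x) for x in q]);k=k[(abs(k[:,0])<.04)&(abs(k[:,1]-.15)<.04)]
r=cv2.minAreaRect(k.astype(np.float32));print(r,len(k))
m=(abs(W[...,0]-.63)<.09)&(abs(W[...,1]-.31)<.07)&(W[...,2]>.055)&(W[...,2]<.075)
q=W[m]
if len(q)>10: print("cupL",len(q),cv2.minEnclosingCircle(q[:,:2].astype(np.float32)),q[:,2].max())
E
```

```text
[0.53807994 0.12976573 0.21822654] 0.05558100459527977 [-0.554  0.159  0.265  1.751 -0.043  1.244 -0.179]
((8.097570389509201e-05, 0.1522441804409027), (0.050798334181308746, 0.013581185601651669), 88.45831298828125) 999
cupL 464 ((0.6286234855651855, 0.27607548236846924), 0.02175651304423809) 0.06769445599494095
```

View pics/w13.png

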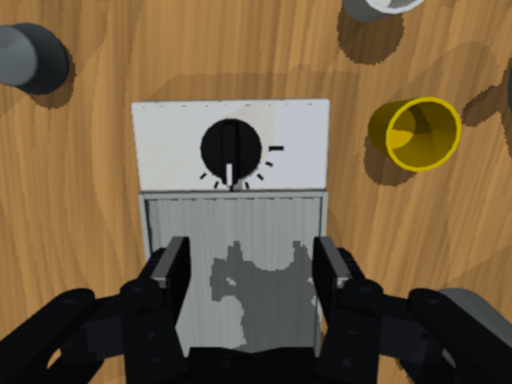

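```bash
python3 - <<'E'
from h import *
from station import *
s=observe()
plan(s,[.625,.25,.23],.05)
p=shot("t13")[0];d=np.load("pics/t13.npy");W=load("t13")[3]
m=(W[...,0]>.66)&(W[...,0]<.80)&(W[...,1]>.2)&(W[...,1]<.36)&(W[...,2]>.03)
q=W[m];print(len(q),[q[(q[:,0]>a)&(q[:,0]<a+.02)].round(3).tolist()[:3] for a in(.66,.68,.7,.72,.74)])
cv2.imwrite("pics/t13z.png",cv2.resize(p[70:210,90:270],None,fx=4.2,fy=4.2,interpolation=cv2.INTER_CUBIC))
E
```

```text
n rows 3 dist 0.1488 dyaw -0.05 yaw now 0.1
[{"tx": -0.0042, "ty": 0.037, "tz": 0.0328, "wx": 0.0166, "wy": -0.0021, "wz": 0.0008}, {"tx": -0.0041, "ty": 0.0375, "tz": 0.0322, "wx": 0.0166, "wy": -0.0021, "wz": 0.0008}, {"tx": -0.004, "ty": 0.0381, "tz": 0.0316, "wx": 0.0166, "wy": -0.0021, "wz": 0.0008}]
555 [[], [[0.689, 0.202, 0.07], [0.686, 0.206, 0.066], [0.686, 0.202, 0.064]], [[0.72, 0.266, 0.146]], [[0.737, 0.272, 0.152], [0.738, 0.269, 0.15], [0.74, 0.267, 0.142]], [[0.759, 0.271, 0.104], [0.757, 0.267, 0.113], [0.758, 0.264, 0.111]]]
```

View pics/t13z.png

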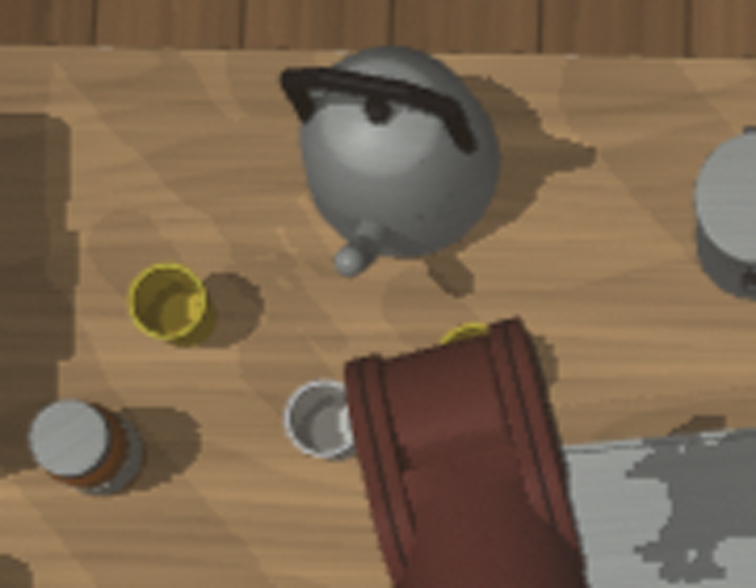

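Call:
step_arm --rows '[{"tx":-0.004,"ty":0.034,"tz":0.036,"wx":0,"wy":-0.002,"wz":0},{"tx":-0.004,"ty":0.04,"tz":0.034,"wx":-0.05,"wy":-0.002,"wz":0},{"tx":-0.004,"ty":0.044,"tz":0.028,"wx":-0.1,"wy":-0.002,"wz":0},{"tx":0,"ty":0,"tz":0,"wx":-0.15,"wy":0,"wz":0},{"tx":0,"ty":0,"tz":0,"wx":-0.08,"wy":0,"wz":0}]' --gripper 1

```text
t: 27.2
position: [0.623, 0.262, 0.2266]
ee_rot: [0.684, -0.173, 0.687, 0.171]
ft_force: [-0.6, -0.0, -0.2]
grip_width: 0.0857
```

```bash
cat >> h.py <<'E'
def rim(W,cx,cy,r=.07,lo=.061,hi=.072,excl=None,p=None):
    from scipy.optimize import least_squares
    m=(np.hypot(W[...,0]-cx,W[...,1]-cy)<r)&(W[...,2]>lo)&(W[...,2]<hi)
    if p is not None:
        b=p.astype(int); m&=(b.max(-1)-b.min(-1)<50)
    q=W[m]
    if len(q)<10: return len(q)
    f=least_squares(lambda a:np.hypot(q[:,0]-a[0],q[:,1]-a[1])-.0295,[q[:,0].mean(),q[:,1].mean()],loss='soft_l1',f_scale=.002)
    return len(q),f.x.round(4),cv2.minEnclosingCircle(q[:,:2].astype(np.float32)),q[:,2].max()
E
python3 - <<'E'
from h import *
from station import *
s=observe();print(s['position'],s['grip_width'],s['joints'].round(3))
p,d,c,W=shot("w14")
print(rim(W,.627,.296,p=p))
plan(s,[.627,.296,.13],.45)
E
```

```text
[0.62302142 0.26197333 0.22664489] 0.08565422122250821 [-0.587  0.401  0.167  1.425 -0.065  1.325  0.073]
(1079, array([0.6275, 0.2972]), ((0.6276558041572571, 0.296885222196579), 0.03076649270951748), np.float64(0.06758739714873585))
n rows 2 dist 0.1025 dyaw -0.041 yaw now 0.491
[{"tx": 0.0483, "ty": 0.0141, "tz": 0.01, "wx": 0.0203, "wy": -0.0023, "wz": 0.0007}, {"tx": 0.0483, "ty": 0.0143, "tz": 0.0096, "wx": 0.0203, "wy": -0.0023, "wz": 0.0007}]
```

View pics/w14.png

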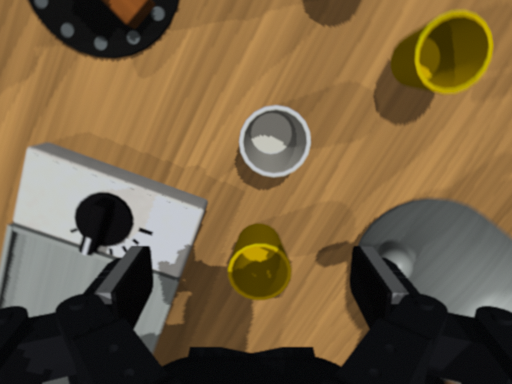

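Call:
step_arm --rows '[{"tx":0.03,"ty":0.018,"tz":0.012,"wx":0.03,"wy":-0.002,"wz":0},{"tx":0.03,"ty":0.012,"tz":0.008,"wx":0.01,"wy":-0.002,"wz":0},{"tx":0.02,"ty":0.003,"tz":0.002,"wx":0,"wy":0,"wz":0},{"tx":0,"ty":0,"tz":0,"wx":0,"wy":0,"wz":0},{"tx":0,"ty":0,"tz":0,"wx":0,"wy":0,"wz":0}]'

```text
t: 27.88
position: [0.6273, 0.3015, 0.1445]
ee_rot: [0.689, -0.158, 0.69, 0.156]
ft_force: [-0.6, -0.1, 0.9]
grip_width: 0.0854
```

```bash
python3 - <<'E'
from h import *
from station import *
s=observe();print(s['position'],s['grip_width'])
plan(s,[.6276,.297,.046],.45)
E
```

```text
[0.62732014 0.30147433 0.14449163] 0.08544304332820021
n rows 2 dist 0.0986 dyaw 0.002 yaw now 0.448
[{"tx": 0.0492, "ty": -0.002, "tz": -0.0008, "wx": -0.0011, "wy": -0.0003, "wz": 0.0007}, {"tx": 0.0492, "ty": -0.002, "tz": -0.0008, "wx": -0.0011, "wy": -0.0003, "wz": 0.0007}]
```

Call:
step_arm --rows '[{"tx":0.02,"ty":-0.004,"tz":-0.0015,"wx":0,"wy":0,"wz":0},{"tx":0.025,"ty":0,"tz":0,"wx":0,"wy":0,"wz":0},{"tx":0.025,"ty":0,"tz":0,"wx":0,"wy":0,"wz":0},{"tx":0.015,"ty":0,"tz":0,"wx":0,"wy":0,"wz":0},{"tx":0,"ty":0,"tz":0,"wx":0,"wy":0,"wz":0}]'

```text
t: 28.5
position: [0.6299, 0.2937, 0.0577]
ee_rot: [0.691, -0.156, 0.688, 0.155]
ft_force: [-0.3, -0.4, -0.6]
grip_width: 0.0854
```

```bash
python3 - <<'E'
from h import *
from station import *
s=observe();print(s['position'],s['grip_width'],s['ft_force'])
plan(s,[.6276,.297,.046],.45)
E
```

```text
[0.62994116 0.29372758 0.05770832] 0.0854073756360409 [-0.26244267 -0.37331032 -0.59537996]
n rows 1 dist 0.0124 dyaw 0.006 yaw now 0.444
[{"tx": 0.0117, "ty": 0.004, "tz": -0.0008, "wx": -0.006, "wy": 0.0037, "wz": 0.0024}]
```

Call:
step_arm --rows '[{"tx":0.011,"ty":0.004,"tz":-0.001,"wx":0,"wy":0.003,"wz":0.002},{"tx":0.002,"ty":0,"tz":0,"wx":0,"wy":0,"wz":0},{"tx":0,"ty":0,"tz":0,"wx":0,"wy":0,"wz":0},{"tx":0,"ty":0,"tz":0,"wx":0,"wy":0,"wz":0},{"tx":0,"ty":0,"tz":0,"wx":0,"wy":0,"wz":0}]'

```text
t: 29.12
position: [0.6287, 0.2979, 0.0467]
ee_rot: [0.691, -0.155, 0.688, 0.156]
ft_force: [0.3, -0.0, 0.7]
grip_width: 0.0853
```

Call:
step_arm --rows '[{"tx":0,"ty":0,"tz":0,"wx":0,"wy":0,"wz":0},{"tx":0,"ty":0,"tz":0,"wx":0,"wy":0,"wz":0},{"tx":0,"ty":0,"tz":0,"wx":0,"wy":0,"wz":0},{"tx":0,"ty":0,"tz":0,"wx":0,"wy":0,"wz":0},{"tx":0,"ty":0,"tz":0,"wx":0,"wy":0,"wz":0}]' --gripper -1 --squeeze 50

```text
t: 29.75
position: [0.6287, 0.2979, 0.0474]
ee_rot: [0.691, -0.155, 0.688, 0.156]
ft_force: [0.7, -0.2, 1.1]
grip_width: 0.059
```

```bash
python3 - <<'E'
from h import *
from station import *
s=observe();print(s['position'],s['grip_width'],s['ft_force'])
plan(s,wp(0,.05,.16),YW)
E
```

```text
[0.6287222  0.29786142 0.04742422] 0.058973437512129794 [ 0.73517035 -0.19759407  1.0555754 ]
n rows 5 dist 0.2926 dyaw -0.327 yaw now 0.444
[{"tx": -0.0227, "ty": -0.0369, "tz": -0.0394, "wx": 0.0654, "wy": 0.001, "wz": -0.0002}, {"tx": -0.0227, "ty": -0.0394, "tz": -0.0369, "wx": 0.0654, "wy": 0.001, "wz": -0.0002}, {"tx": -0.0226, "ty": -0.0417, "tz": -0.0343, "wx": 0.0654, "wy": 0.001, "wz": -0.0002}, {"tx": -0.0226, "ty": -0.0438, "tz": -0.0315, "wx": 0.0654, "wy": 0.001, "wz": -0.0002}, {"tx": -0.0226, "ty": -0.0458, "tz": -0.0286, "wx": 0.0654, "wy": 0.001, "wz": -0.0002}]
```

Call:
step_arm --rows '[{"tx":-0.03,"ty":0,"tz":0,"wx":0,"wy":0,"wz":0},{"tx":-0.045,"ty":0,"tz":0,"wx":0.05,"wy":0,"wz":0},{"tx":-0.04,"ty":-0.01,"tz":-0.02,"wx":0.06,"wy":0,"wz":0},{"tx":0,"ty":-0.03,"tz":-0.03,"wx":0.06,"wy":0,"wz":0},{"tx":0,"ty":-0.04,"tz":-0.035,"wx":0.06,"wy":0,"wz":0}]'

```text
t: 30.38
position: [0.5701, 0.1962, 0.1627]
ee_rot: [0.704, -0.075, 0.702, 0.076]
ft_force: [-0.5, -0.4, -1.8]
grip_width: 0.0588
```

```bash
python3 - <<'E'
from h import *
from station import *
s=observe();print(s['position'],s['grip_width'],s['ft_force'])
plan(s,wp(0,.05,.16),YW)
E
```

```text
[0.57010024 0.19618803 0.16272977] 0.05883730941249783 [-0.53884576 -0.37765012 -1.82880768]
n rows 3 dist 0.1549 dyaw -0.096 yaw now 0.213
[{"tx": 0.0008, "ty": -0.0459, "tz": -0.0237, "wx": 0.032, "wy": 0.0007, "wz": -0.0005}, {"tx": 0.0008, "ty": -0.0466, "tz": -0.0222, "wx": 0.032, "wy": 0.0007, "wz": -0.0005}, {"tx": 0.0009, "ty": -0.0473, "tz": -0.0207, "wx": 0.032, "wy": 0.0007, "wz": -0.0005}]
```

Call:
step_arm --rows '[{"tx":0,"ty":-0.045,"tz":-0.02,"wx":0.03,"wy":0,"wz":0},{"tx":0,"ty":-0.045,"tz":-0.02,"wx":0.03,"wy":0,"wz":0},{"tx":0,"ty":-0.03,"tz":-0.018,"wx":0.02,"wy":0,"wz":0},{"tx":0,"ty":0,"tz":0,"wx":0,"wy":0,"wz":0},{"tx":0,"ty":0,"tz":0,"wx":0,"wy":0,"wz":0}]'

```text
t: 31.0
position: [0.5322, 0.06, 0.1622]
ee_rot: [0.706, -0.043, 0.705, 0.045]
ft_force: [0.6, 0.6, -1.9]
grip_width: 0.0585
```

```bash
python3 - <<'E'
from h import *
from station import *
s=observe();print(s['position'],s['grip_width'],s['ft_force'])
shot("w15")
plan(s,wp(0,.05,.10),YW)
E
```

```text
[0.53216855 0.06001617 0.16223475] 0.05849510605391136 [ 0.5772063   0.60153951 -1.92151786]
n rows 2 dist 0.0637 dyaw -0.008 yaw now 0.125
[{"tx": 0.0311, "ty": -0.0065, "tz": -0.0021, "wx": 0.0038, "wy": 0.0011, "wz": -0.0009}, {"tx": 0.0311, "ty": -0.0065, "tz": -0.0021, "wx": 0.0038, "wy": 0.0011, "wz": -0.0009}]
```

View pics/w15.png

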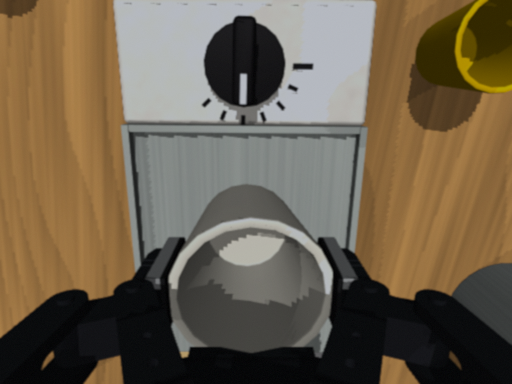

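Call:
step_arm --rows '[{"tx":0.02,"ty":-0.013,"tz":-0.004,"wx":0.007,"wy":0.001,"wz":-0.001},{"tx":0.025,"ty":0,"tz":0,"wx":0,"wy":0,"wz":0},{"tx":0.02,"ty":0,"tz":0,"wx":0,"wy":0,"wz":0},{"tx":0.005,"ty":0,"tz":0,"wx":0,"wy":0,"wz":0},{"tx":0,"ty":0,"tz":0,"wx":0,"wy":0,"wz":0}]'

```text
t: 31.68
position: [0.5318, 0.052, 0.0904]
ee_rot: [0.706, -0.044, 0.705, 0.045]
ft_force: [-0.8, 0.2, -2.6]
grip_width: 0.0592
```

```bash
python3 - <<'E'
from h import *
from station import *
s=observe();print(s['position'],s['grip_width'],s['ft_force'],towarm(s['position']))
plan(s,wp(0,.05,.0785),YW)
E
```

```text
[0.53182126 0.05204314 0.09042872] 0.05924396358296659 [-0.76114703  0.16943427 -2.64043795] [0.00277178 0.05509625]
n rows 1 dist 0.0133 dyaw -0.009 yaw now 0.126
[{"tx": 0.0119, "ty": -0.0051, "tz": -0.0028, "wx": 0.0094, "wy": 0.0023, "wz": -0.0009}]
```

Call:
step_arm --rows '[{"tx":0.006,"ty":-0.002,"tz":-0.001,"wx":0.005,"wy":0.002,"wz":0},{"tx":0.004,"ty":0,"tz":0,"wx":0,"wy":0,"wz":0},{"tx":0.002,"ty":0,"tz":0,"wx":0,"wy":0,"wz":0},{"tx":0,"ty":0,"tz":0,"wx":0,"wy":0,"wz":0},{"tx":0,"ty":0,"tz":0,"wx":0,"wy":0,"wz":0}]'

```text
t: 32.3
position: [0.5324, 0.0504, 0.0795]
ee_rot: [0.707, -0.042, 0.705, 0.044]
ft_force: [0.9, -0.2, -1.7]
grip_width: 0.059
```

```bash
python3 - <<'E'
from h import *
from station import *
s=observe();print(s['position'],s['grip_width'],s['ft_force'],towarm(s['position']))
E
```

```text
[0.53238859 0.05042707 0.0795285 ] 0.05896053206082906 [ 0.93663303 -0.1824747  -1.68164457] [0.00314658 0.05342501]
```

Call:
step_arm --rows '[{"tx":0.0015,"ty":0,"tz":0,"wx":0,"wy":0,"wz":0},{"tx":0.001,"ty":0,"tz":0,"wx":0,"wy":0,"wz":0},{"tx":0.0005,"ty":0,"tz":0,"wx":0,"wy":0,"wz":0},{"tx":0,"ty":0,"tz":0,"wx":0,"wy":0,"wz":0},{"tx":0,"ty":0,"tz":0,"wx":0,"wy":0,"wz":0}]'

```text
t: 32.92
position: [0.5326, 0.0504, 0.0774]
ee_rot: [0.707, -0.042, 0.705, 0.044]
ft_force: [-0.6, 0.0, -0.9]
grip_width: 0.0591
```

```bash
python3 - <<'E'
from h import *
from station import *
s=observe();print(s['position'],s['grip_width'],s['ft_force'],towarm(s['position']))
E
```

```text
[0.53259349 0.05044002 0.07741095] 0.059057503228636093 [-0.58687049  0.03174665 -0.91550238] [0.00335159 0.05341396]
```

Contact (bottom at ~30 mm, weight coming off). Release, lift.

Call:
step_arm --rows '[{"tx":0,"ty":0,"tz":0,"wx":0,"wy":0,"wz":0},{"tx":0,"ty":0,"tz":0,"wx":0,"wy":0,"wz":0},{"tx":0,"ty":0,"tz":0,"wx":0,"wy":0,"wz":0},{"tx":0,"ty":0,"tz":0,"wx":0,"wy":0,"wz":0},{"tx":-0.03,"ty":0,"tz":0,"wx":0,"wy":0,"wz":0}]' --gripper 1

```text
t: 33.55
position: [0.5315, 0.0503, 0.1061]
ee_rot: [0.706, -0.043, 0.706, 0.043]
ft_force: [1.0, 0.1, 0.5]
grip_width: 0.0854
```

Call:
step_arm --rows '[{"tx":-0.05,"ty":0,"tz":0,"wx":0,"wy":0,"wz":0},{"tx":-0.05,"ty":0,"tz":0,"wx":0,"wy":0,"wz":0},{"tx":-0.02,"ty":-0.04,"tz":0,"wx":0,"wy":0,"wz":0},{"tx":0,"ty":-0.05,"tz":0,"wx":0,"wy":0,"wz":0},{"tx":0,"ty":-0.05,"tz":0,"wx":0,"wy":0,"wz":0}]'

```text
t: 34.17
position: [0.5503, -0.0874, 0.2327]
ee_rot: [0.708, -0.045, 0.704, 0.047]
ft_force: [-0.3, 0.8, -0.2]
grip_width: 0.0854
```

```bash
python3 - <<'E'
from h import *
from station import *
s=observe();print(s['position'],s['grip_width'],s['joints'].round(2))
p,d,c,W=shot("w16")
print(rim(W,.532,.05,lo=.088,hi=.104,p=p),rim(W,.616,-.305,p=p))
plan(s,[.60,-.28,.22],.1)
E
```

```text
[ 0.55029594 -0.08742739  0.23270079] 0.08543162016790222 [-0.3   0.15  0.43  1.74 -0.07  1.26  0.27]
(715, array([0.5312, 0.0513]), ((0.5319549441337585, 0.04332327842712402), 0.029807033017277718), np.float64(0.0974438328092827)) 0
n rows 4 dist 0.1993 dyaw -0.031 yaw now 0.131
[{"tx": 0.0031, "ty": -0.0494, "tz": 0.006, "wx": 0.0077, "wy": 0.0015, "wz": -0.0006}, {"tx": 0.0031, "ty": -0.0493, "tz": 0.0064, "wx": 0.0077, "wy": 0.0015, "wz": -0.0006}, {"tx": 0.0031, "ty": -0.0493, "tz": 0.0068, "wx": 0.0077, "wy": 0.0015, "wz": -0.0006}, {"tx": 0.0032, "ty": -0.0492, "tz": 0.0072, "wx": 0.0077, "wy": 0.0015, "wz": -0.0006}]
```

View pics/w16.png

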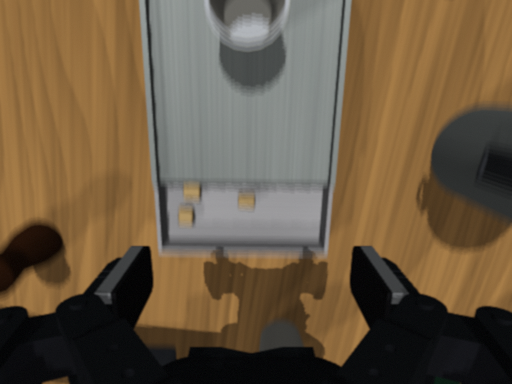

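Call:
step_arm --rows '[{"tx":0,"ty":-0.05,"tz":0.006,"wx":0.005,"wy":0.001,"wz":0},{"tx":0,"ty":-0.058,"tz":0.006,"wx":0.005,"wy":0.001,"wz":0},{"tx":0,"ty":-0.058,"tz":0.006,"wx":0.005,"wy":0.001,"wz":0},{"tx":0,"ty":-0.058,"tz":0.006,"wx":0.005,"wy":0.001,"wz":0},{"tx":0,"ty":-0.03,"tz":0.004,"wx":0,"wy":0,"wz":0}]'

```text
t: 34.85
position: [0.6091, -0.3498, 0.2331]
ee_rot: [0.707, -0.038, 0.705, 0.038]
ft_force: [-0.5, 0.9, 0.3]
grip_width: 0.0852
```

```bash
python3 - <<'E'
from h import *
from station import *
s=observe();print(s['position'],s['grip_width'])
p,d,c,W=shot("w17")
r=rim(W,.616,-.305,p=p);print(r)
plan(s,[r[1][0],r[1][1],.13],.1)
E
```

```text
[ 0.60911755 -0.34979702  0.23307799] 0.08519346524984392
(1047, array([ 0.6179, -0.3036]), ((0.6180081367492676, -0.3038225769996643), 0.030500352382659912), np.float64(0.06756108629502472))
n rows 2 dist 0.1133 dyaw -0.007 yaw now 0.107
[{"tx": 0.0516, "ty": 0.0225, "tz": 0.0067, "wx": 0.0033, "wy": 0.0016, "wz": 0.0002}, {"tx": 0.0515, "ty": 0.0225, "tz": 0.0067, "wx": 0.0033, "wy": 0.0016, "wz": 0.0002}]
```

View pics/w17.png

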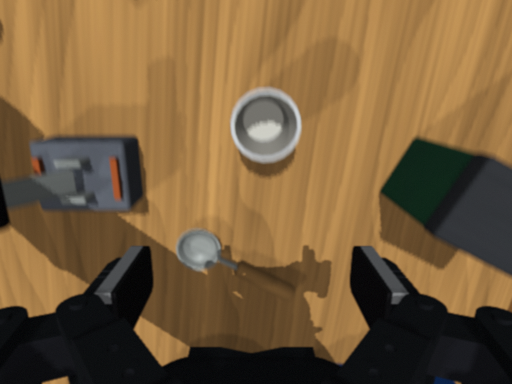

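Call:
step_arm --rows '[{"tx":0.025,"ty":0.022,"tz":0.007,"wx":0,"wy":0.0015,"wz":0},{"tx":0.035,"ty":0.022,"tz":0.006,"wx":0,"wy":0.0015,"wz":0},{"tx":0.025,"ty":0.006,"tz":0.001,"wx":0,"wy":0,"wz":0},{"tx":0,"ty":0,"tz":0,"wx":0,"wy":0,"wz":0},{"tx":0,"ty":0,"tz":0,"wx":0,"wy":0,"wz":0}]'

```text
t: 35.52
position: [0.6177, -0.3029, 0.1455]
ee_rot: [0.706, -0.037, 0.706, 0.034]
ft_force: [0.5, 0.5, 0.1]
grip_width: 0.0853
```

```bash
python3 - <<'E'
from h import *
from station import *
s=observe();print(s['position'],s['grip_width'])
plan(s,[.618,-.3037,.046],.1)
E
```

```text
[ 0.61768911 -0.30290185  0.14550416] 0.08525159397672874
n rows 2 dist 0.0995 dyaw -0.0 yaw now 0.1
[{"tx": 0.0498, "ty": -0.0002, "tz": 0.0002, "wx": 0.0001, "wy": -0.0005, "wz": 0.0018}, {"tx": 0.0498, "ty": -0.0003, "tz": 0.0001, "wx": 0.0001, "wy": -0.0005, "wz": 0.0018}]
```

Call:
step_arm --rows '[{"tx":0.02,"ty":0,"tz":0,"wx":0,"wy":0,"wz":0.001},{"tx":0.025,"ty":0,"tz":0,"wx":0,"wy":0,"wz":0.001},{"tx":0.025,"ty":0,"tz":0,"wx":0,"wy":0,"wz":0},{"tx":0.015,"ty":0,"tz":0,"wx":0,"wy":0,"wz":0},{"tx":0,"ty":0,"tz":0,"wx":0,"wy":0,"wz":0}]'

```text
t: 36.15
position: [0.6185, -0.3059, 0.0587]
ee_rot: [0.707, -0.036, 0.705, 0.033]
ft_force: [-0.3, -0.1, -0.2]
grip_width: 0.0856
```

```bash
python3 - <<'E'
from h import *
from station import *
s=observe();print(s['position'],s['grip_width'],s['ft_force'])
plan(s,[.618,-.3037,.046],.1)
E
```

```text
[ 0.61849709 -0.30593447  0.05869713] 0.08557016978151079 [-0.31220005 -0.0766252  -0.16839685]
n rows 1 dist 0.0129 dyaw 0.002 yaw now 0.098
[{"tx": 0.0127, "ty": 0.0023, "tz": -0.0003, "wx": -0.0022, "wy": 0.0031, "wz": 0.0042}]
```

Call:
step_arm --rows '[{"tx":0.012,"ty":0.002,"tz":0,"wx":0,"wy":0.003,"wz":0.004},{"tx":0.001,"ty":0,"tz":0,"wx":0,"wy":0,"wz":0},{"tx":0,"ty":0,"tz":0,"wx":0,"wy":0,"wz":0},{"tx":0,"ty":0,"tz":0,"wx":0,"wy":0,"wz":0},{"tx":0,"ty":0,"tz":0,"wx":0,"wy":0,"wz":0}]'

```text
t: 36.78
position: [0.6198, -0.3048, 0.0476]
ee_rot: [0.708, -0.035, 0.705, 0.034]
ft_force: [0.3, -0.3, -0.6]
grip_width: 0.0853
```

Call:
step_arm --rows '[{"tx":0,"ty":0,"tz":0,"wx":0,"wy":0,"wz":0},{"tx":0,"ty":0,"tz":0,"wx":0,"wy":0,"wz":0},{"tx":0,"ty":0,"tz":0,"wx":0,"wy":0,"wz":0},{"tx":0,"ty":0,"tz":0,"wx":0,"wy":0,"wz":0},{"tx":0,"ty":0,"tz":0,"wx":0,"wy":0,"wz":0}]' --gripper -1 --squeeze 50

```text
t: 37.4
position: [0.6197, -0.3052, 0.0486]
ee_rot: [0.708, -0.035, 0.705, 0.034]
ft_force: [-1.3, 0.9, 0.9]
grip_width: 0.0603
```

Call:
step_arm --rows '[{"tx":-0.03,"ty":0,"tz":0,"wx":0,"wy":0,"wz":0},{"tx":-0.045,"ty":0,"tz":0,"wx":0,"wy":0,"wz":0},{"tx":-0.04,"ty":0,"tz":0,"wx":0,"wy":0,"wz":0},{"tx":0,"ty":0,"tz":0,"wx":0,"wy":0,"wz":0},{"tx":0,"ty":0,"tz":0,"wx":0,"wy":0,"wz":0}]'

```text
t: 38.02
position: [0.6184, -0.3039, 0.1638]
ee_rot: [0.706, -0.035, 0.706, 0.035]
ft_force: [-0.0, 0.2, -1.8]
grip_width: 0.0599
```

```bash
python3 - <<'E'
from h import *
from station import *
s=observe();print(s['position'],s['grip_width'],s['ft_force'])
plan(s,wp(0,-.05,.16),YW)
E
```

```text
[ 0.61835745 -0.30388815  0.16383543] 0.05993874512814694 [-0.01414821  0.18970038 -1.7615902 ]
n rows 5 dist 0.2628 dyaw 0.019 yaw now 0.098
[{"tx": 0.0008, "ty": 0.0515, "tz": -0.0104, "wx": -0.0038, "wy": 0.0, "wz": 0.0}, {"tx": 0.0008, "ty": 0.0516, "tz": -0.0102, "wx": -0.0038, "wy": 0.0, "wz": 0.0}, {"tx": 0.0008, "ty": 0.0516, "tz": -0.01, "wx": -0.0038, "wy": 0.0, "wz": 0.0}, {"tx": 0.0008, "ty": 0.0516, "tz": -0.0098, "wx": -0.0038, "wy": 0.0, "wz": 0.0}, {"tx": 0.0008, "ty": 0.0517, "tz": -0.0096, "wx": -0.0038, "wy": 0.0, "wz": 0.0}]
```

Call:
step_arm --rows '[{"tx":0,"ty":0.045,"tz":-0.01,"wx":-0.004,"wy":0,"wz":0},{"tx":0,"ty":0.055,"tz":-0.01,"wx":-0.004,"wy":0,"wz":0},{"tx":0,"ty":0.055,"tz":-0.01,"wx":-0.004,"wy":0,"wz":0},{"tx":0,"ty":0.05,"tz":-0.01,"wx":-0.004,"wy":0,"wz":0},{"tx":0,"ty":0.03,"tz":-0.008,"wx":-0.004,"wy":0,"wz":0}]'

```text
t: 38.65
position: [0.5405, -0.0706, 0.156]
ee_rot: [0.702, -0.041, 0.71, 0.04]
ft_force: [-0.3, -0.0, -2.4]
grip_width: 0.0603
```

```bash
python3 - <<'E'
from h import *
from station import *
s=observe();print(s['position'],s['grip_width'],s['ft_force'])
shot("w18")
plan(s,wp(0,-.05,.16),YW)
E
```

```text
[ 0.54053197 -0.07060317  0.15598272] 0.06026715210679132 [-0.34649254 -0.00548922 -2.35189743]
n rows 1 dist 0.0184 dyaw 0.002 yaw now 0.115
[{"tx": -0.0041, "ty": 0.0177, "tz": 0.0028, "wx": -0.002, "wy": -0.0102, "wz": 0.0008}]
```

View pics/w18.png

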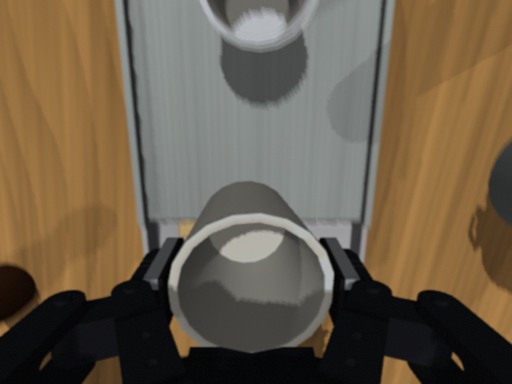

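Call:
step_arm --rows '[{"tx":0.02,"ty":0.01,"tz":0.002,"wx":0,"wy":-0.008,"wz":0},{"tx":0.02,"ty":0,"tz":0,"wx":0,"wy":0,"wz":0},{"tx":0.015,"ty":0,"tz":0,"wx":0,"wy":0,"wz":0},{"tx":0,"ty":0,"tz":0,"wx":0,"wy":0,"wz":0},{"tx":0,"ty":0,"tz":0,"wx":0,"wy":0,"wz":0}]'

```text
t: 39.33
position: [0.5377, -0.0551, 0.0957]
ee_rot: [0.703, -0.042, 0.709, 0.043]
ft_force: [0.2, -0.2, -1.3]
grip_width: 0.0598
```

```bash
python3 - <<'E'
from h import *
from station import *
s=observe();print(s['position'],s['grip_width'],s['ft_force'],towarm(s['position']))
plan(s,wp(0,-.05,.0795),YW)
E
```

```text
[ 0.5376596  -0.05509     0.09569409] 0.05979064635623368 [ 0.16203841 -0.21597624 -1.31154737] [-0.0039358  -0.05198597]
n rows 1 dist 0.0168 dyaw -0.004 yaw now 0.121
[{"tx": 0.0162, "ty": 0.0019, "tz": 0.0041, "wx": 0.0036, "wy": -0.0085, "wz": -0.0017}]
```

Call:
step_arm --rows '[{"tx":0.008,"ty":0.002,"tz":0.003,"wx":0.003,"wy":-0.008,"wz":-0.001},{"tx":0.006,"ty":0,"tz":0,"wx":0,"wy":0,"wz":0},{"tx":0.002,"ty":0,"tz":0,"wx":0,"wy":0,"wz":0},{"tx":0,"ty":0,"tz":0,"wx":0,"wy":0,"wz":0},{"tx":0,"ty":0,"tz":0,"wx":0,"wy":0,"wz":0}]'

```text
t: 39.95
position: [0.5415, -0.0529, 0.0798]
ee_rot: [0.707, -0.041, 0.705, 0.042]
ft_force: [0.4, -0.4, -1.2]
grip_width: 0.06
```

```bash
python3 - <<'E'
from h import *
from station import *
s=observe();print(s['position'],s['grip_width'],s['ft_force'],towarm(s['position']))
plan(s,wp(0,-.05,.0785),YW)
E
```

```text
[ 0.54146147 -0.05288004  0.07979606] 0.059993402708393914 [ 0.43023991 -0.43467407 -1.16722268] [ 9.8051881e-05 -5.0234923e-02]
n rows 1 dist 0.0013 dyaw 0.0 yaw now 0.117
[{"tx": 0.0013, "ty": 0.0002, "tz": -0.0001, "wx": -0.0001, "wy": 0.0022, "wz": -0.0005}]
```

Call:
step_arm --rows '[{"tx":0.001,"ty":0,"tz":0,"wx":0,"wy":0.002,"wz":0},{"tx":0.001,"ty":0,"tz":0,"wx":0,"wy":0,"wz":0},{"tx":0,"ty":0,"tz":0,"wx":0,"wy":0,"wz":0},{"tx":0,"ty":0,"tz":0,"wx":0,"wy":0,"wz":0},{"tx":0,"ty":0,"tz":0,"wx":0,"wy":0,"wz":0}]'

```text
t: 40.58
position: [0.5417, -0.053, 0.0786]
ee_rot: [0.706, -0.041, 0.706, 0.042]
ft_force: [-0.5, -0.1, 0.3]
grip_width: 0.0603
```

Call:
step_arm --rows '[{"tx":0,"ty":0,"tz":0,"wx":0,"wy":0,"wz":0},{"tx":0,"ty":0,"tz":0,"wx":0,"wy":0,"wz":0},{"tx":0,"ty":0,"tz":0,"wx":0,"wy":0,"wz":0},{"tx":0,"ty":0,"tz":0,"wx":0,"wy":0,"wz":0},{"tx":-0.03,"ty":0,"tz":0,"wx":0,"wy":0,"wz":0}]' --gripper 1

```text
t: 41.2
position: [0.5406, -0.0529, 0.1073]
ee_rot: [0.705, -0.041, 0.707, 0.041]
ft_force: [0.1, -0.7, 0.1]
grip_width: 0.0852
```

Call:
step_arm --rows '[{"tx":-0.05,"ty":0,"tz":0,"wx":0,"wy":0,"wz":0},{"tx":-0.06,"ty":0,"tz":0,"wx":0,"wy":0,"wz":0},{"tx":-0.05,"ty":-0.02,"tz":0,"wx":0,"wy":0,"wz":0},{"tx":0,"ty":-0.05,"tz":0,"wx":0,"wy":0,"wz":0},{"tx":0,"ty":-0.05,"tz":-0.01,"wx":0,"wy":0,"wz":0}]'

```text
t: 41.82
position: [0.5471, -0.1714, 0.275]
ee_rot: [0.706, -0.044, 0.705, 0.045]
ft_force: [0.4, 0.6, -0.1]
grip_width: 0.0853
```

```bash
python3 - <<'E'
from h import *
from station import *
s=observe();print(s['position'],s['grip_width'],s['joints'].round(2))
p,d,c,W=shot("w19");
print(rim(W,.5414,-.053,lo=.088,hi=.104,p=p,r=.045),rim(W,.532,.05,lo=.088,hi=.104,p=p,r=.045))
p=shot("t19")[0];shot("s19")
cv2.imwrite("pics/t19z.png",cv2.resize(p[130:290,100:400],None,fx=2.6,fy=2.6,interpolation=cv2.INTER_CUBIC))
plan(s,[.36,-.383,.2],-np.pi/2+.105)
plan(s,[.36,-.383,.2],.105)
E
```

```text
[ 0.54709276 -0.17136828  0.27501451] 0.0852720735171793 [-0.27  0.17  0.57  1.64 -0.1   1.35  0.44]
(1117, array([ 0.5399, -0.052 ]), ((0.5399247407913208, -0.05173547565937042), 0.03087456524372101), np.float64(0.09789289591955885)) 0
n rows 10 dist 0.2923 dyaw 1.549 yaw now 0.126
[{"tx": 0.0074, "ty": -0.0186, "tz": -0.0212, "wx": -0.1549, "wy": 0.0002, "wz": 0.0001}, {"tx": 0.0074, "ty": -0.0151, "tz": -0.0239, "wx": -0.1549, "wy": 0.0002, "wz": 0.0001}, {"tx": 0.0074, "ty": -0.0113, "tz": -0.0259, "wx": -0.1549, "wy": 0.0002, "wz": 0.0001}, {"tx": 0.0075, "ty": -0.0071, "tz": -0.0273, "wx": -0.1549, "wy": 0.0002, "wz": 0.0001}, {"tx": 0.0075, "ty": -0.0028, "tz": -0.0281, "wx": -0.1549, "wy": 0.0002, "wz": 0.0001}, {"tx": 0.0075, "ty": 0.0015, "tz": -0.0282, "wx": -0.1549, "wy": 0.0002, "wz": 0.0001}, {"tx": 0.0075, "ty": 0.0059, "tz": -0.0276, "wx": -0.1549, "wy": 0.0002, "wz": 0.0001}, {"tx": 0.0075, "ty": 0.0101, "tz": -0.0264, "wx": -0.1549, "wy": 0.0002, "wz": 0.0001}, {"tx": 0.0075, "ty": 0.014, "tz": -0.0245, "wx": -0.1549, "wy": 0.0002, "wz": 0.0001}, {"tx": 0.0075, "ty": 0.0176, "tz": -0.0221, "wx": -0.1549, "wy": 0.0002, "wz": 0.0001}]
n rows 5 dist 0.2923 dyaw -0.021 yaw now 0.126
[{"tx": 0.0149, "ty": -0.0373, "tz": -0.0425, "wx": 0.0043, "wy": 0.0004, "wz": -0.0002}, {"tx": 0.0149, "ty": -0.0375, "tz": -0.0423, "wx": 0.0043, "wy": 0.0004, "wz": -0.0002}, {"tx": 0.0149, "ty": -0.0376, "tz": -0.0422, "wx": 0.0043, "wy": 0.0004, "wz": -0.0002}, {"tx": 0.015, "ty": -0.0378, "tz": -0.042, "wx": 0.0043, "wy": 0.0004, "wz": -0.0002}, {"tx": 0.015, "ty": -0.038, "tz": -0.0418, "wx": 0.0043, "wy": 0.0004, "wz": -0.0002}]
```

View pics/w19.png

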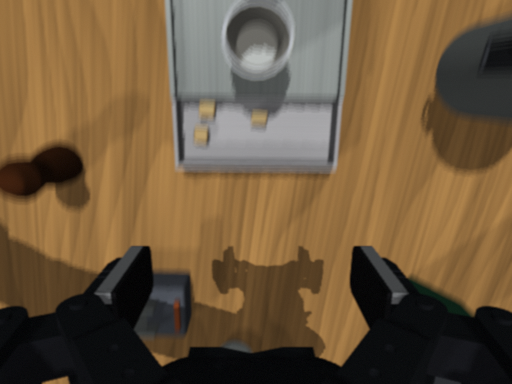

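View pics/t19z.png

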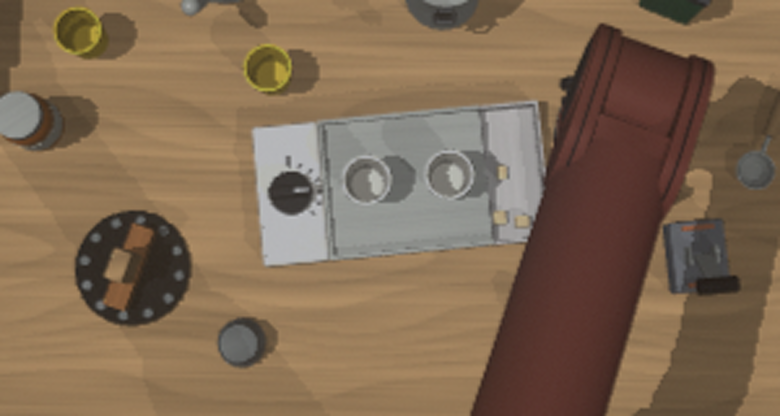

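View pics/s19.png

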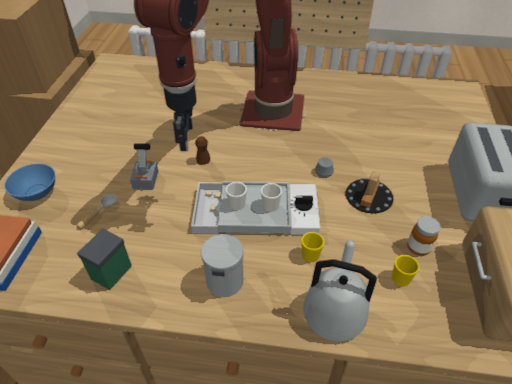

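```bash
python3 - <<'E'
from h import *
from station import *
s=observe()
# explicit rotation by -1.592
Rc=Rq(s['ee_rot']);Rt=down(-np.pi/2+.105);rv=(Rc.inv()*Rt).as_rotvec();print(rv)
n=10;p=s['position'];t=np.array([.355,-.383,.2])
for i in range(n):
    print((Rc*R.from_rotvec(rv*i/n)).inv().apply((t-p)/n).round(4))
q=load("w19")
for nm in("t19",):
    p_,d,c,W=load(nm)
    m=(abs(W[...,0]-.42)<.11)&(abs(W[...,1]-.35)<.11)
    for n2,a,b in(("hand",.078,.1),("block",.022,.036)):
        qq=W[m&(W[...,2]>a)&(W[...,2]<b)];print(n2,cv2.minAreaRect(qq[:,:2].astype(np.float32)))
E
```

```text
[ 1.58471024e+00  7.12694213e-04 -8.67857040e-04]
[ 0.0074 -0.0185 -0.0214]
[ 0.0075 -0.0216 -0.0182]
[ 0.0075 -0.0242 -0.0146]
[ 0.0075 -0.0262 -0.0106]
[ 0.0075 -0.0276 -0.0063]
[ 0.0075 -0.0282 -0.0019]
[ 0.0075 -0.0282  0.0026]
[ 0.0075 -0.0274  0.007 ]
[ 0.0075 -0.026   0.0113]
[ 0.0075 -0.0239  0.0152]
hand ((0.41647404432296753, 0.35354307293891907), (0.025465741753578186, 0.040063366293907166), 71.25382232666016)
block ((0.4164789617061615, 0.35340046882629395), (0.031164588406682014, 0.10948403179645538), 72.01239776611328)
```

Call:
step_arm --rows '[{"tx":0.005,"ty":-0.018,"tz":-0.021,"wx":0.16,"wy":0,"wz":0},{"tx":0.007,"ty":-0.022,"tz":-0.018,"wx":0.16,"wy":0,"wz":0},{"tx":0.007,"ty":-0.024,"tz":-0.015,"wx":0.16,"wy":0,"wz":0},{"tx":0.007,"ty":-0.026,"tz":-0.011,"wx":0.16,"wy":0,"wz":0},{"tx":0.007,"ty":-0.028,"tz":-0.006,"wx":0.16,"wy":0,"wz":0}]' --gripper -1

```text
t: 42.6
position: [0.45, -0.2725, 0.2396]
ee_rot: [0.665, 0.242, 0.665, -0.24]
ft_force: [-0.2, 0.1, 0.7]
grip_width: 0.0001
```

Call:
step_arm --rows '[{"tx":0.007,"ty":-0.028,"tz":-0.002,"wx":0.16,"wy":0,"wz":0},{"tx":0.007,"ty":-0.028,"tz":0.003,"wx":0.16,"wy":0,"wz":0},{"tx":0.007,"ty":-0.027,"tz":0.007,"wx":0.16,"wy":0,"wz":0},{"tx":0.007,"ty":-0.026,"tz":0.011,"wx":0.16,"wy":0,"wz":0},{"tx":0.007,"ty":-0.024,"tz":0.015,"wx":0.1,"wy":0,"wz":0}]'

```text
t: 43.22
position: [0.3516, -0.3702, 0.2023]
ee_rot: [0.528, 0.472, 0.529, -0.468]
ft_force: [0.8, 0.0, -0.1]
grip_width: 0.0
```

```bash
python3 - <<'E'
from h import *
from station import *
s=observe();print(s['position'],s['grip_width'],s['joints'].round(2))
shot("w20")
plan(s,[.355,-.383,.19],-np.pi/2+.105)
E
```

```text
[ 0.35161768 -0.37017463  0.20231699] 1.9086750134077057e-05 [-0.09  0.09  0.87  1.89 -0.08  1.2  -0.64]
n rows 1 dist 0.0181 dyaw -0.013 yaw now -1.453
[{"tx": 0.0122, "ty": 0.0018, "tz": 0.0132, "wx": 0.0127, "wy": -0.0056, "wz": -0.0024}]
```

View pics/w20.png

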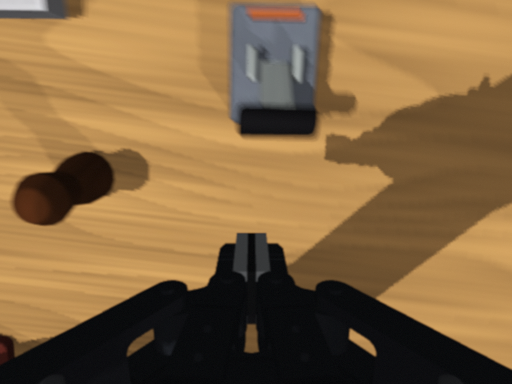

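Call:
step_arm --rows '[{"tx":0.02,"ty":0.002,"tz":0.012,"wx":0.01,"wy":-0.005,"wz":-0.002},{"tx":0.03,"ty":0,"tz":0.003,"wx":0,"wy":0,"wz":0},{"tx":0.03,"ty":0,"tz":0,"wx":0,"wy":0,"wz":0},{"tx":0.01,"ty":0,"tz":0,"wx":0,"wy":0,"wz":0},{"tx":0,"ty":0,"tz":0,"wx":0,"wy":0,"wz":0}]'

```text
t: 43.9
position: [0.3551, -0.3841, 0.1093]
ee_rot: [0.525, 0.474, 0.526, -0.473]
ft_force: [-0.1, 0.2, -0.4]
grip_width: -0.0001
```

```bash
python3 - <<'E'
from h import *
from station import *
s=observe();print(s['position'],s['ft_force'])
plan(s,[.445,-.374,.111],-np.pi/2+.105)
E
```

```text
[ 0.3550658  -0.38411211  0.10931398] [-0.0994885   0.1507008  -0.44727577]
n rows 2 dist 0.0905 dyaw 0.001 yaw now -1.467
[{"tx": -0.0008, "ty": 0.0452, "tz": -0.0004, "wx": -0.0004, "wy": -0.0011, "wz": -0.0005}, {"tx": -0.0008, "ty": 0.0452, "tz": -0.0003, "wx": -0.0004, "wy": -0.0011, "wz": -0.0005}]
```

Call:
step_arm --rows '[{"tx":0,"ty":0.02,"tz":0,"wx":0,"wy":0,"wz":0},{"tx":0,"ty":0.02,"tz":0,"wx":0,"wy":0,"wz":0},{"tx":0,"ty":0.02,"tz":0,"wx":0,"wy":0,"wz":0},{"tx":0,"ty":0.02,"tz":0,"wx":0,"wy":0,"wz":0},{"tx":0,"ty":0.012,"tz":0,"wx":0,"wy":0,"wz":0}]'

```text
t: 44.52
position: [0.4556, -0.3737, 0.1125]
ee_rot: [0.527, 0.474, 0.525, -0.471]
ft_force: [0.7, 0.4, -0.5]
grip_width: 0.0003
```

Call:
step_arm --rows '[{"tx":-0.01,"ty":-0.03,"tz":0,"wx":0,"wy":0,"wz":0},{"tx":-0.03,"ty":-0.04,"tz":0,"wx":0,"wy":0,"wz":0},{"tx":-0.05,"ty":-0.02,"tz":0,"wx":0,"wy":0,"wz":0},{"tx":-0.05,"ty":0,"tz":0,"wx":0,"wy":0,"wz":0},{"tx":-0.03,"ty":0,"tz":0,"wx":0,"wy":0,"wz":0}]'

```text
t: 45.15
position: [0.3654, -0.3825, 0.2846]
ee_rot: [0.526, 0.473, 0.527, -0.472]
ft_force: [0.9, 0.7, -0.2]
grip_width: -0.0001
```

```bash
python3 - <<'E'
from h import *
from station import *
s=observe();print(s['position'],s['ft_force'])
shot("w21");p=shot("t21")[0];shot("s21")
cv2.imwrite("pics/t21z.png",cv2.resize(p[130:290,100:400],None,fx=2.6,fy=2.6,interpolation=cv2.INTER_CUBIC))
E
```

```text
[ 0.36541019 -0.38248587  0.2845626 ] [ 0.90855078  0.66307847 -0.24900231]
```

View pics/w21.png

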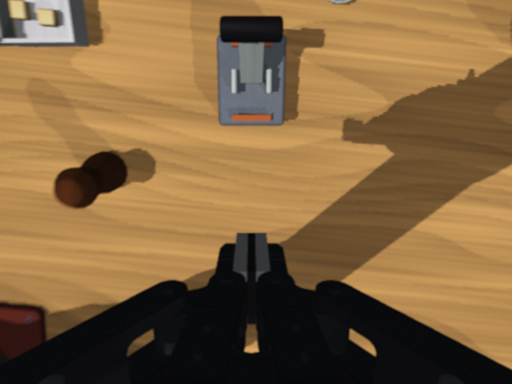

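View pics/t21z.png

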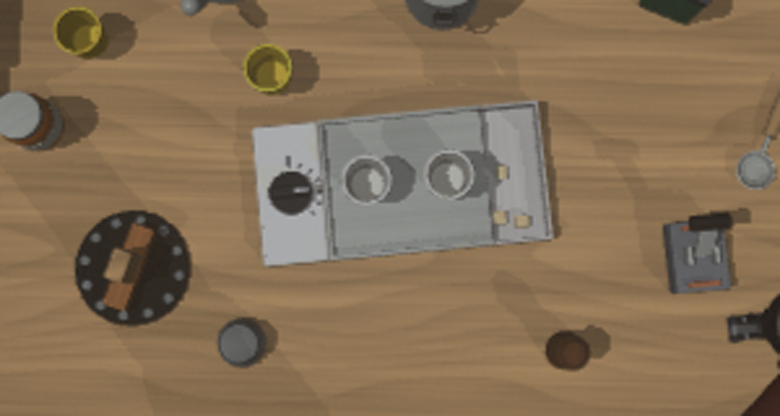

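View pics/s21.png

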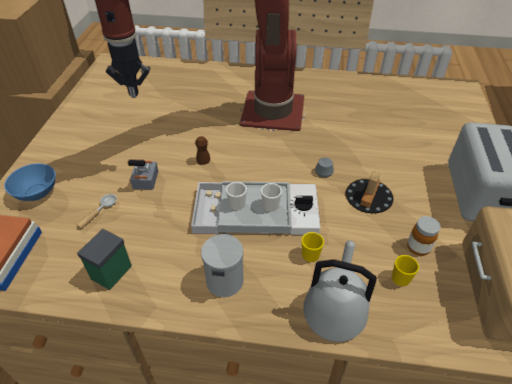

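```bash
python3 - <<'E'
from h import *
from station import *
p,d,c,W=load("t21");p0=cv2.imread("pics/top0.png");d0=np.load("pics/top0.npy");W0=cloud(p0,d0,c)
for n,cx,cy,lo,hi in(("mill",.325,-.197,.06,.11),("timer",.322,.205,.04,.06),("can",.777,-.042,.12,.145),("jam",.596,.478,.08,.11)):
    for w in(W0,W):
        q=w[(np.hypot(w[...,0]-cx,w[...,1]-cy)<.08)&(w[...,2]>lo)&(w[...,2]<hi)];print(n,q[:,:2].mean(0).round(4))
print(rim(W,.537,-.052,lo=.088,hi=.104,r=.045),rim(W,.528,.05,lo=.088,hi=.104,r=.045))
print(finish_job())
E
```

```text
mill [ 0.3207 -0.2047]
mill [ 0.3208 -0.2049]
timer [0.3226 0.2072]
timer [0.3225 0.2075]
can [ 0.7856 -0.0425]
can [ 0.7856 -0.0424]
jam [0.5986 0.4829]
jam [0.5986 0.483 ]
(77, array([ 0.5357, -0.0514]), ((0.5361202359199524, -0.05164095759391785), 0.030749797821044922), np.float64(0.10121659430350438)) (70, array([0.5271, 0.0505]), ((0.5271874070167542, 0.050769202411174774), 0.03050391376018524), np.float64(0.10259886261340401))
the job is handed in; nothing more can be done
None
```

The whole job was done in the order asked and handed in after about 45 s of the 200 s. `finish_job()` gave no verdict.

- **Isolator off:** I pushed the lever over with closed fingers, and the next picture showed it on the off side.
- **Sugar:** Three lumps were present. One pass with the scraper pushed all three into the crumb tray, and their tops measured about 17 mm, so they lie on the tray floor.
- **Scraper:** It stands on the trivet within a few mm of the centre, which I measured at (0.4205, 0.352) m.
- **Dial:** It reads 1.598 rad against 1.6 for mark 4.
- **Cups:** Two white cups were present, and both stand upright on the plate. I left the yellow ones alone.
- **Isolator on:** I pushed the lever back last, and the final pictures show it on the on side.

**Bystanders:** The pepper mill, timer, canister and jam jar moved by less than 0.5 mm between the first and last top views. I did not measure the spoon, but it looks unmoved in the pictures.

**Disagreement:** The top camera's positions come out about 4 mm off in x from the wrist camera's, so I used the wrist camera for the grasps. I saw no knocked cup and no slipping grip.

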